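# Find the heavy side of a flywheel by feel and hold it down

## Robot

A 7-joint arm with a two-finger parallel gripper is mounted at the origin on the work surface. World frame = base frame: x ahead of the robot, y to its left, z up, the work surface at z = 0. Lengths are in m, angles in rad, forces in N, time in s.
With the tool pointing down it reaches from about 0.425 to 0.825 m from the base axis. Payload 3.6 kg.
Tool frame: the origin (TCP) lies between the finger pads; the fingertips stand 11 mm ahead of it and the grasp point (between the pads) lies 8 mm behind it (manip.tcp_to_tips is the distance from the TCP to the fingertips, in m); z points along the fingers, y is the direction in which the jaws open and shut (so a half turn about z gives the same grasp; the last joint's range is limited). The gripper opens to 85 mm and grips with 20 to 120 N. Pads are 22 mm wide; open, the fingers measure 114 mm over their backs; the gripper's body (76 mm by 85 mm) begins 54 mm behind the grasp point. The pads swing forward as they close: fully open they stand 13 mm farther back than shut.
Start: joints at [-1.329, 0.615, -0.013, 1.423, 0.008, 1.103, -0.04], TCP at [0.173, 0.627, 0.242] pointing down, gripper open.
Joint ranges: [-3.12, 3.12], [-0.3, 2.06], [-1.34, 1.32], [0.26, 2.42], [-1.36, 4.5], [0.01, 1.98], [-2.84, 2.84]. Speed limits (rad/s): [2.79, 2.79, 3.14, 3.14, 3.14, 3.14, 3.14].

## Interface

Orientations are given as [roll, pitch, yaw] about the fixed x, y, z axes, in that order (R = Rz(yaw) Ry(pitch) Rx(roll)).
In Python, from plant import readout, optics, manip gives the robot as it stands.
- The arm moves only by the tool send_rows, never from a script. Its argument "increments" is a list of rows, each an object of numbers: "dx", "dy", "dz": the shift along the tool's x, y, z in mm; "turn": the turn about the tool's z in rad; "grip": the opening, from -1 (shut) to 1 (fully open), so that 0 is half open. In form: [{"dx": .., "dy": .., "dz": .., "turn": .., "grip": ..}, ...]. A call has 1 to 20 rows; each row is the pose to reach, as a shift and turn from the pose commanded when the call began, along the tool's axes at that moment; what a row does not reach only later rows make up. A row lasts 1/10 s, in which the tool goes at most 50 mm and 8.59 degrees, less where a joint would pass 70% of its speed; a pose out of reach is approached as far as the arm can. A call with a gripper value outside its range is refused whole. The fingers move at their own pace and stop on an object; "force" is the grip in N (left out, the last holds). Time passes only in rows, so rows that repeat a pose let the fingers close. It gives the time, the measured TCP pose, the force and the opening at its end, in the units of the state.
- readout.state(): the state, without advancing time (a new reading comes with each control period).
- optics.snapshot(name): name is "scene" or "top" or "wrist"; returns the picture (420x560x3 uint8, red, green, blue); there is no depth.
- optics.camera_info(name): a dict with "mtx" (3x3 intrinsics, pixels), "position" and "attitude" of the camera in the world. Camera axes: x right, y down, z forward; pixel columns grow to the right and rows downward; lengths in m; the calibration is good to about 2 mm. A picture is of the moment at which its call begins: read the wrist's pose just before it. camera_info takes no time and is no camera call; for the wrist camera it gives the pose at the moment of the call.
- manip.hand_in(): hands the job in, once; it reports no verdict.
The state is a dict: "time": time; "joint_pos": joint angles; "qvel": joint speeds; "tau": joint torques, N m; "ee_pos": TCP position; "eef_rot": TCP orientation; "ft_force": force on the tool from outside, world axes, zero at the start; "moment": the same for the moment, N m; "gripper_width": finger opening in m.
Only numpy, scipy, OpenCV 4.12 (cv2) and the standard library are available. Lean on these libraries where they do the work, as an engineer would, in place of code of your own. Each camera call takes 0.05 s, during which the arm holds its last target.

## Task

The flywheel in this bearing unit has a counterweight sealed inside, and nobody can see where. Pinch the wheel by its rim and turn it by hand so that its white, yellow, red and blue paint marks come to the yellow pointer one after another in that order, stopping for a moment with each mark at the pointer, and feel meanwhile which side of the wheel is heavy. Then turn the heavy side straight down and finish still holding the rim pinched between the fingers, with the wheel at rest, so that I can scribe its top; leave the other things on the bench where they are.

Things in the scene. Friction and masses are not known exactly. Their poses are not given: they have to be found in the camera images.
- unit: Bearing unit bolted to the bench (it does not move): dark steel base plate 260 x 240 x 10 mm, two grey bearers on it with blue pillow blocks that carry a level shaft with the flywheel in the middle. Origin: centre of the plate's underside, on the bench. x axis along the shaft, z up, y to the side where the pointer stands.
- bearing_minus (a point): Centre of the pillow block on the unit's -x side, on the shaft axis, 85 mm from the wheel's middle. Block 36 mm thick along the shaft, 127 mm wide at the foot, housing 31 mm in radius, top (with grease nipple) 155 mm above the bench. The 20 mm shaft ends 125 mm from the wheel's middle.
- bearing_plus (a point): The same on the unit's +x side; there the shaft carries a 48 mm coupling half and ends 152 mm from the wheel's middle.
- axle (a point): Centre of the flywheel on the shaft axis, 115 mm above the bench; axes as unit. The wheel is a dark solid disc of 1.4 kg, 180 mm in diameter and 24 mm thick with flat faces, so its rim tops out 205 mm above the bench; on each face a hub 44 mm in diameter stands 16 mm proud.
- pointer (a point): Tip of the yellow pointer: level with the shaft axis, 95 mm from it on the unit's +y side, 5 mm off the rim. Its strip stands 110 to 114 mm from the axis and ends about as high as the shaft axis.
- flywheel (a joint): Angle of the wheel (rad), no stops, right-handed about the unit's +x axis: growing values lift the rim on the pointer's side. 0: white mark at the pointer; 1.571 yellow, 3.142 red, 4.712 blue. Starts between -1.5 and -0.35. Its seals rub with 0.28 N m, so it stays where it is left; lifting the hidden heavy side adds up to 0.2 to 0.26 N m, letting it sink takes as much away.
- mark_white (a point): Centre of the white paint mark on the rim, 90 mm from the axle. Each mark is a band 14 mm long around the rim, right across its edge and 18 mm down both faces. The place of the counterweight, which is sealed inside and makes the heavy side, differs every time and has nothing to do with the marks.
- mark_yellow (a point): The same for the yellow mark.
- mark_red (a point): The same for the red mark, opposite the white one.
- mark_blue (a point): The same for the blue mark, opposite the yellow one.
- oil_bottle: White oil bottle, 54 mm in diameter, 150 mm tall, red cap; origin at the centre of its foot. Leave alone.
- spare_bearing: Steel ball bearing lying flat, 47 mm outside, 14 mm tall; origin at the centre of its underside. Leave alone.
- spanner: Steel spanner 170 mm long lying along its x axis, origin under its middle; leave alone.
- bolt_tin: Small open green tin of bolts, 90 x 70 x 32 mm; origin at the centre of its underside. Leave alone.

How it is judged:
On the way, in this order (a step that is already met when the one before it is completed fails the run):
1. the white mark is brought to the pointer (distance between mark_white and pointer below 0.016 m), for 0.3 s.
2. then the yellow mark (distance between mark_yellow and pointer below 0.016 m), for 0.3 s.
3. then the red mark (distance between mark_red and pointer below 0.016 m), for 0.3 s.
4. then the blue mark (distance between mark_blue and pointer below 0.016 m), for 0.3 s.
At the end, for the whole second after the job is handed in: The heavy side (the sealed counterweight) points straight down within 17 degrees, the wheel is at rest, and the fingers hold it, the rim between them and gripped with more than 4 N (angle between counterweight_c0's own z axis and vertical below 0.3 rad and velocity of joint flywheel between -0.1 and 0.1 rad/s and contact force between the fingers and flywheel above 4 N and x of the grasp point in the frame of axle between -0.016 and 0.016 m and distance between the grasp point and axle below 0.103 m); the arm keeps its last pose, push and grip.
It fails at once if a bystander (oil bottle, bearing, spanner, tin) was moved by more than 30 mm (distance of any of oil_bottle, spare_bearing, spanner, bolt_tin from where it was at the start of the episode above 0.03 m).
It also fails if it takes over 72 s, if anything falls off the work surface, if the arm or the gripper's body presses on something with over 40 N, if the wrist force passes 120 N, or if a joint passes its speed limit or range.

## Working session

There is one attempt and no reset: what is moved stays moved. The work goes in short steps, Python scripts to look and compute and a tool call to move; the robot and the scene stay as the last step left them, time stands still between calls to the robot, and variables do not carry over. Pictures are saved under pics/ and viewed, and the job is handed in when it is done.

Besides the shell and the picture viewer there is one more tool, called by a JSON object that holds its "api" and its "payload". send_rows: Moves the arm, as the interface text tells. Its arguments: {"type":"object","properties":{"increments":{"type":"array","items":{"type":"object","properties":{"dx":{"type":"number"},"dy":{"type":"number"},"dz":{"type":"number"},"turn":{"type":"number"},"grip":{"type":"number"}}}},"force":{"type":"number"}},"required":["increments"]}

```bash
mkdir -p pics; ls; python3 - <<'E'
from plant import readout, optics, manip
import cv2
s=readout.state(); print(s)
for n in ("scene","top","wrist"):
    ci=optics.camera_info(n); print(n,ci)
    im=optics.snapshot(n); cv2.imwrite(f"pics/{n}0.png",im[:,:,::-1])
print(manip.tcp_to_tips, dir(manip),dir(optics))
E
```

```text
pics
{'time': 0.0, 'joint_pos': array([-1.32851766,  0.61591486, -0.0126378 ,  1.42490935,  0.00813263,
        1.10337954, -0.04038131]), 'qvel': array([ 6.65309744e-04,  7.97578053e-04, -2.05984584e-03, -7.93756198e-04,
        1.20279531e-04,  1.87176780e-03,  9.40459147e-06]), 'tau': array([ 1.43356820e-04, -4.69218707e+01,  2.59184819e-01, -1.71033043e+01,
        9.93157213e-03,  9.38991870e-03, -4.96170230e-06]), 'ee_pos': array([0.1724029 , 0.62595743, 0.24113741]), 'eef_rot': array([-3.13903282e+00,  5.34492317e-05,  2.87293158e+00]), 'ft_force': array([ 0.26564485, -0.22788676,  0.01377507]), 'moment': array([-0.02282319,  0.02004017,  0.02932908]), 'gripper_width': 0.08555045002511988}
scene {'mtx': array([[523.88291225,   0.        , 287.62523528],
       [  0.        , 523.88291225, 209.46775876],
       [  0.        ,   0.        ,   1.        ]]), 'position': array([ 1.21745699, -0.09020144,  0.96930168]), 'attitude': array([-2.47761929, -0.00458924,  1.39721787])}
top {'mtx': array([[502.82769007,   0.        , 272.65896758],
       [  0.        , 502.82769007, 202.72
[... 569 characters left out ...]
__format__', '__ge__', '__getattribute__', '__getstate__', '__gt__', '__hash__', '__init__', '__init_subclass__', '__le__', '__lt__', '__module__', '__ne__', '__new__', '__reduce__', '__reduce_ex__', '__repr__', '__setattr__', '__sizeof__', '__str__', '__subclasshook__', '__weakref__', 'hand_in', 'tcp_to_tips'] ['__class__', '__delattr__', '__dict__', '__dir__', '__doc__', '__eq__', '__format__', '__ge__', '__getattribute__', '__getstate__', '__gt__', '__hash__', '__init__', '__init_subclass__', '__le__', '__lt__', '__module__', '__ne__', '__new__', '__reduce__', '__reduce_ex__', '__repr__', '__setattr__', '__sizeof__', '__str__', '__subclasshook__', '__weakref__', 'camera_info', 'snapshot']
```

View pics/scene0.png

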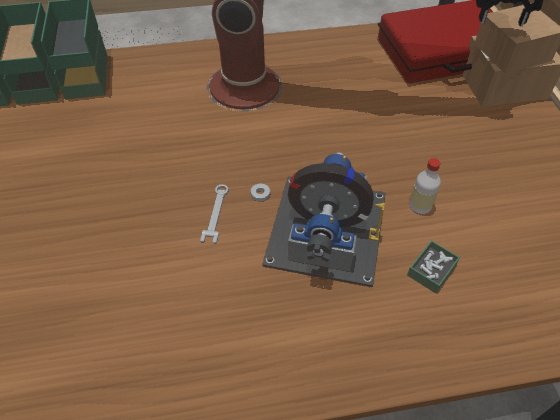

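View pics/top0.png

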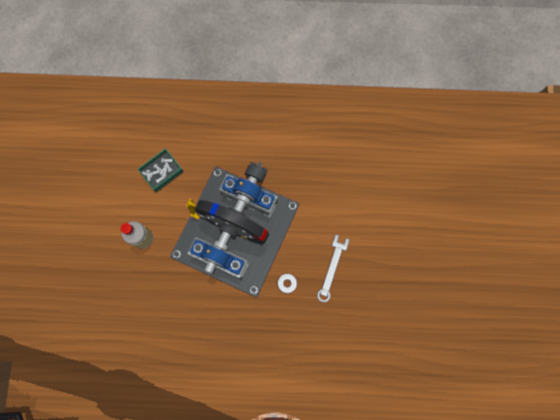

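View pics/wrist0.png

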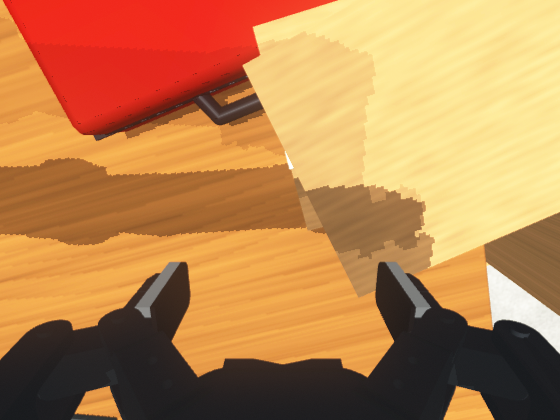

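```bash
cat > h.py <<'E'
import numpy as np, cv2
from scipy.spatial.transform import Rotation as R
from plant import readout, optics, manip
def ray(ci,uv):
    d=np.linalg.inv(ci["mtx"])@np.array([uv[0],uv[1],1.0])
    return ci["position"], R.from_euler("xyz",ci["attitude"]).as_matrix()@d
def onz(ci,uv,z):
    p,d=ray(ci,uv); return p+d*(z-p[2])/d[2]
def proj(ci,P):
    M=R.from_euler("xyz",ci["attitude"]).as_matrix()
    c=(np.asarray(P)-ci["position"])@M; q=c@ci["mtx"].T
    return q[...,:2]/q[...,2:]
E
python3 - <<'E'
from h import *
im=cv2.imread("pics/top0.png")[150:310,160:310]
cv2.imwrite("pics/topz.png",cv2.resize(im,None,fx=3.7,fy=3.7,interpolation=cv2.INTER_CUBIC))
im=cv2.imread("pics/scene0.png")[140:300,250:400]
cv2.imwrite("pics/scenez.png",cv2.resize(im,None,fx=3.7,fy=3.7,interpolation=cv2.INTER_CUBIC))
E
```

```text
(no output)
```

View pics/topz.png

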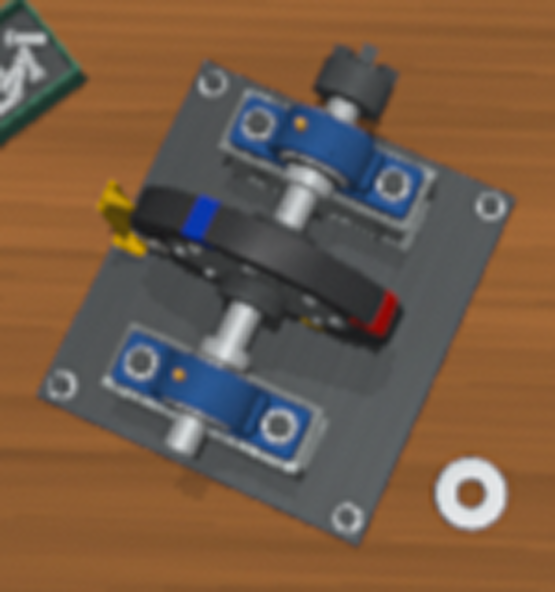

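View pics/scenez.png

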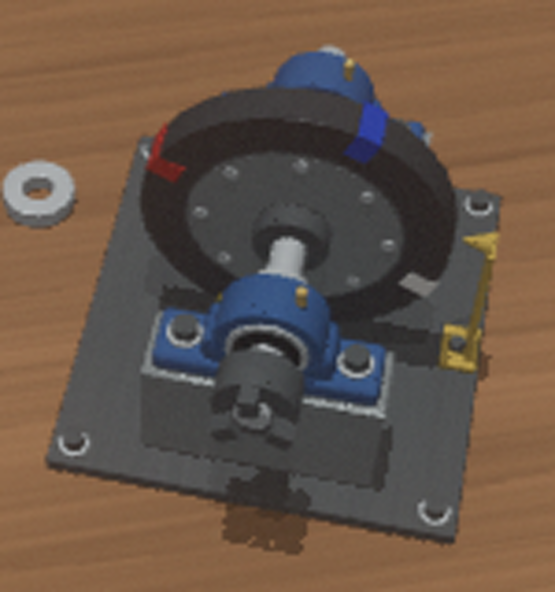

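The wheel shows blue near the top on the pointer side, red on the far side, white below the pointer. Plate bolts in the zoomed top view: (212,84), (490,206), (347,518), (62,386).

```bash
python3 - <<'E'
from h import *
ct=optics.camera_info("top"); cs=optics.camera_info("scene")
b=np.array([(212,84),(490,206),(347,518),(62,386)])/3.7+[160,150]
P=np.array([onz(ct,u,0.012) for u in b]); print(P)
b2=np.array([(479,206),(145,150),(73,443),(435,513)])/3.7+[250,140]
Q=np.array([onz(cs,u,0.012) for u in b2]); print(Q)
for X in(P,Q):
    for i in range(4): print(np.linalg.norm(X[i]-X[(i+1)%4]))
# P: 0 (+x,+y),1 (+x,-y),2(-x,-y),3(-x,+y)
# Q:0 (-x,+y) 1(-x,-y) 2(+x,-y) 3 (+x,+y)   (coupling near scene cam = +x)
Q=Q[[3,2,1,0]]
for X in (P,Q,(P+Q)/2):
    c=X.mean(0); d=(X[0]+X[1]-X[2]-X[3]); e=(X[0]+X[3]-X[1]-X[2])
    yaw=np.arctan2(d[1],d[0]); yaw2=np.arctan2(-e[0],e[1]); print(c,yaw,yaw2)
yaw=(yaw+yaw2)/2
M=R.from_euler("z",yaw).as_matrix()
o=np.array([c[0],c[1],0]); 
np.savez("unit.npz",o=o,yaw=yaw)
ax=o+[0,0,.115]; print(ax,yaw)
# check
for n,ci in(("top",ct),("scene",cs)):
    im=cv2.imread(f"pics/{n}0.png")
    pts=[ax+M@np.array(v) for v in ([.152,0,0],[-.125,0,0],[0,.095,0])]+[ax+M@np.array([s*.012,.09*np.cos(t),.09*np.sin(t)]) for t in np.linspace(0,6.28,24) for s in(1,-1)]
    for u in proj(ci,np.array(pts)): cv2.circle(im,tuple(int(round(k*4)) for k in u),4,(0,255,0),-1,shift=2)
    im=im[140:310,160:400]; cv2.imwrite(f"pics/{n}chk.png",cv2.resize(im,None,fx=3,fy=3))
E
```

```text
[[ 0.6846347   0.17768565  0.012     ]
 [ 0.60552476 -0.01857155  0.012     ]
 [ 0.3905286   0.0693125   0.012     ]
 [ 0.47021359  0.26485565  0.012     ]]
[[ 0.47632015  0.26532755  0.012     ]
 [ 0.39328853  0.06262174  0.012     ]
 [ 0.60949781 -0.01834519  0.012     ]
 [ 0.69095121  0.17739946  0.012     ]]
0.21160167691208154
0.23226483802899264
0.21115591885610327
0.23146278921806965
0.21905226482050544
0.2308724693425045
0.21201562527750814
0.23194361627896745
[0.53772541 0.12332056 0.012     ] -0.387087944447811 -0.38506316042553695
[0.54251443 0.12175089 0.012     ] -0.3736021410352603 -0.39150191061822354
[0.54011992 0.12253573 0.012     ] -0.3803520670016699 -0.3883138665277344
[0.54011992 0.12253573 0.115     ] -0.3843329667647022
```

View pics/topchk.png

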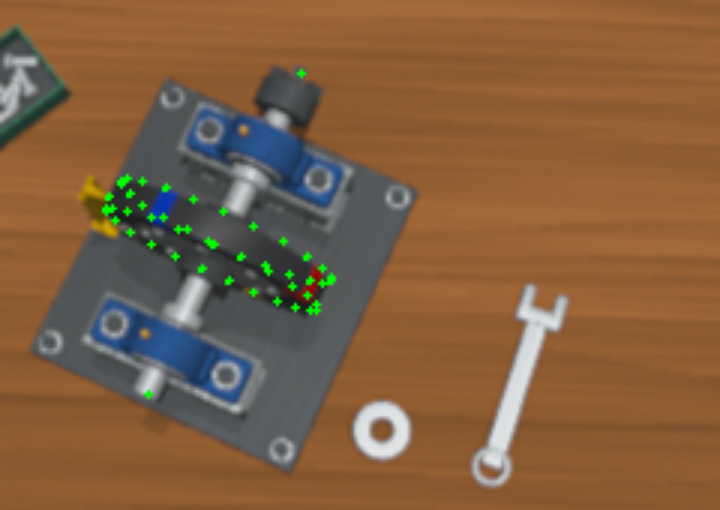

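View pics/scenechk.png

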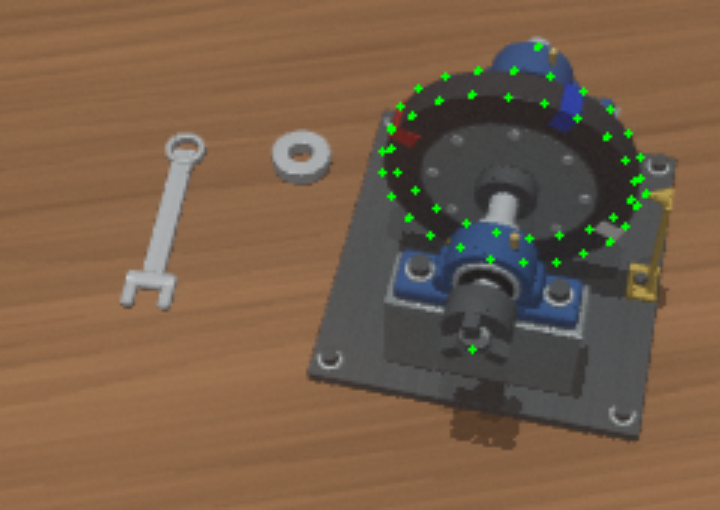

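```bash
cat >> h.py <<'E'
U=np.load("unit.npz"); O=U["o"]; YAW=float(U["yaw"]); MU=R.from_euler("z",YAW).as_matrix(); AX=O+[0,0,.115]
OFF={"white":0,"yellow":np.pi/2,"red":np.pi,"blue":-np.pi/2}  # theta = pos angle + off
def masks(im):
    h=cv2.cvtColor(im,cv2.COLOR_RGB2HSV).astype(int); H,S,V=h[...,0],h[...,1],h[...,2]
    return {"white":(S<40)&(V>110),"yellow":(H>20)&(H<33)&(S>150)&(V>110),"red":((H<6)|(H>174))&(S>150)&(V>70),"blue":(H>112)&(H<128)&(S>170)&(V>90)}
def angle(im=None,ci=None,xf=.012,verbose=True):
    if im is None: im=optics.snapshot("scene")
    if ci is None: ci=optics.camera_info("scene")
    out={}
    for n,m in masks(im).items():
        ys,xs=np.nonzero(m); keep=[]
        for u,v in zip(xs,ys):
            if not(230<u<420 and 130<v<310): continue
            p,d=ray(ci,(u,v)); p=MU.T@(p-AX); d=MU.T@d
            q=p+d*(xf-p[0])/d[0]; r=np.hypot(q[1],q[2]); a=np.arctan2(q[2],q[1])
            if .073<r<.088 and -0.8<a<np.pi+.5 : keep.append(a)
            elif .073<r<.088 and a<-2.6: keep.append(a+2*np.pi)
        if len(keep)>3:
            th=np.median(keep)+OFF[n]; out[n]=(len(keep),round(float(np.std(keep)),3),round(float((th+np.pi)%(2*np.pi)-np.pi),3))
    return out
def u2w(P): return AX+MU@np.asarray(P)
def w2u(P): return MU.T@(np.asarray(P)-AX)
def report():
    s=readout.state(); p=w2u(s["ee_pos"]); g=p+[0,0,.008]
    F=MU.T@s["ft_force"]; T=MU.T@s["moment"]
    print("t %.2f"%s["time"],"tcp_u mm",np.round(p*1e3,1),"phi %.3f r %.1f"%(np.arctan2(g[2],g[1]),1e3*np.hypot(g[1],g[2])),
     "F_u",np.round(F,2),"T_u",np.round(T,3),"w %.4f"%s["gripper_width"],"yaw %.3f"%s["eef_rot"][2], "tq(r x F) %.3f"%(g[1]*F[2]-g[2]*F[1]))
    return s
E
python3 - <<'E'
from h import *
im=cv2.imread("pics/scene0.png")[:,:,::-1].copy()
print(angle(im))
s=report()
M=R.from_euler("xyz",s["eef_rot"]).as_matrix()
tgt=u2w([0,0.05,0.16]); print("tgt",tgt, "tool mm",M.T@(tgt-s["ee_pos"])*1e3,"turn",s["eef_rot"][2]-(YAW+np.pi/2))
E
```

```text
{'white': (25, 0.043, -0.414), 'red': (31, 0.049, -0.404)}
t 0.15 tcp_u mm [-529.6  329.   126.4] phi 0.388 r 355.4 F_u [-0.05  0.38 -0.06] T_u [0.007 0.037 0.05 ] w 0.0857 yaw 2.873 tq(r x F) -0.073
tgt [0.55886696 0.16888816 0.275     ] tool mm [-493.94262193 -338.26876338  -32.91081504] turn 1.6863669346092407
```

{"api": "send_rows", "payload": {"increments": [{"dx":0,"dy":0,"dz":-33,"turn":0.1,"grip":1},{"dx":-40,"dy":-27,"dz":-33,"turn":0.24,"grip":1},{"dx":-80,"dy":-55,"dz":-33,"turn":0.38,"grip":1},{"dx":-120,"dy":-82,"dz":-33,"turn":0.52,"grip":1},{"dx":-160,"dy":-110,"dz":-33,"turn":0.66,"grip":1},{"dx":-200,"dy":-137,"dz":-33,"turn":0.8,"grip":1},{"dx":-240,"dy":-164,"dz":-33,"turn":0.94,"grip":1},{"dx":-280,"dy":-192,"dz":-33,"turn":1.08,"grip":1},{"dx":-320,"dy":-219,"dz":-33,"turn":1.22,"grip":1},{"dx":-360,"dy":-246,"dz":-33,"turn":1.36,"grip":1},{"dx":-400,"dy":-274,"dz":-33,"turn":1.5,"grip":1},{"dx":-440,"dy":-301,"dz":-33,"turn":1.62,"grip":1},{"dx":-480,"dy":-329,"dz":-33,"turn":1.686,"grip":1},{"dx":-494,"dy":-338,"dz":-33,"turn":1.686,"grip":1},{"dx":-494,"dy":-338,"dz":-33,"turn":1.686,"grip":1},{"dx":-494,"dy":-338,"dz":-33,"turn":1.686,"grip":1}], "force": 80}}

```text
time: 1.75
ee_pos: [0.5584, 0.1706, 0.2748]
eef_rot: [-3.14, -0.0, 1.188]
ft_force: [-0.2, 1.3, -0.3]
gripper_width: 0.0856
```

```bash
python3 - <<'E'
from h import *
s=report()
ci=optics.camera_info("wrist"); im=optics.snapshot("wrist")
# overlay predicted wheel edges at top
print("ci",ci["position"])
v=im[:,:,::-1].copy()
for x in(.012,-.012):
    for t in np.linspace(.6,2.6,15):
        u=proj(ci,u2w([x,.09*np.cos(t),.09*np.sin(t)])); cv2.circle(v,tuple(int(round(k)) for k in u),2,(0,255,0),-1)
cv2.imwrite("pics/w1.png",v)
E
```

```text
t 1.75 tcp_u mm [ -1.1  51.4 159.8] phi 1.273 r 175.5 F_u [-0.66  1.1  -0.33] T_u [0.    0.017 0.012] w 0.0856 yaw 1.188 tq(r x F) -0.201
ci [0.58606512 0.23878334 0.40525225]
```

View pics/w1.png

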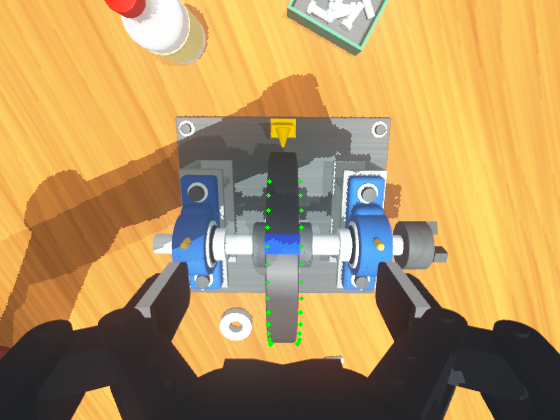

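The wrist view confirms the fit: wheel band at columns 267–299 against my overlay at 267–301, and the blue mark is near the top. Next I descend and pinch at φ≈1.1.

{"api": "send_rows", "payload": {"increments": [{"dx":-8,"dy":0,"dz":35,"turn":0,"grip":0.4},{"dx":-13,"dy":0,"dz":70,"turn":0,"grip":0.2},{"dx":-13,"dy":0,"dz":95,"turn":0,"grip":0},{"dx":-13,"dy":0,"dz":95,"turn":0,"grip":-0.3},{"dx":-13,"dy":0,"dz":95,"turn":0,"grip":-1},{"dx":-13,"dy":0,"dz":95,"turn":0,"grip":-1},{"dx":-13,"dy":0,"dz":95,"turn":0,"grip":-1},{"dx":-13,"dy":0,"dz":95,"turn":0,"grip":-1}], "force": 80}}

```text
time: 2.6
ee_pos: [0.5531, 0.1587, 0.1797]
eef_rot: [-3.139, -0.0, 1.188]
ft_force: [-1.4, 2.0, -13.8]
gripper_width: 0.0229
```

```bash
python3 - <<'E'
from h import *
report(); im=optics.snapshot("scene"); print(angle(im)); cv2.imwrite("pics/s2.png",cv2.resize(im[100:310,200:440,::-1],None,fx=2.5,fy=2.5)); report()
E
```

```text
t 2.60 tcp_u mm [-1.5 38.4 64.7] phi 1.085 r 82.2 F_u [ -2.01   1.37 -13.8 ] T_u [ 0.65  -0.059 -0.032] w 0.0229 yaw 1.188 tq(r x F) -0.630
{'white': (26, 0.047, -0.403), 'red': (32, 0.05, -0.396)}
t 2.65 tcp_u mm [-1.5 38.4 64.8] phi 1.085 r 82.3 F_u [ -2.37   0.49 -12.91] T_u [ 0.648 -0.019 -0.087] w 0.0226 yaw 1.188 tq(r x F) -0.532
```

View pics/s2.png

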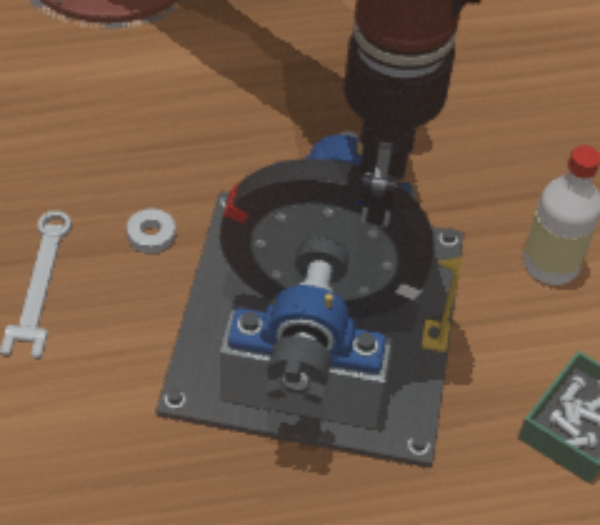

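```bash
cat >> h.py <<'E'
def arc(p0,p1,n,r=81.8):
    c=[(round(r*(np.cos(p)-np.cos(p0)),1),round(-r*(np.sin(p)-np.sin(p0)),1)) for p in np.linspace(p0,p1,n+1)[1:]]
    return c
E
python3 -c "
from h import *
print(arc(1.102,1.302,4)); print(arc(1.302,1.502,4))"
```

```text
[(np.float64(-3.7), np.float64(-1.8)), (np.float64(-7.5), np.float64(-3.3)), (np.float64(-11.3), np.float64(-4.7)), (np.float64(-15.2), np.float64(-5.9))]
[(np.float64(-4.0), np.float64(-1.0)), (np.float64(-8.0), np.float64(-1.8)), (np.float64(-12.0), np.float64(-2.4)), (np.float64(-16.1), np.float64(-2.7))]
```

{"api": "send_rows", "payload": {"increments": [{"dx":-3.7,"dy":0,"dz":-1.8,"turn":0,"grip":-1},{"dx":-7.5,"dy":0,"dz":-3.3,"turn":0,"grip":-1},{"dx":-11.3,"dy":0,"dz":-4.7,"turn":0,"grip":-1},{"dx":-15.2,"dy":0,"dz":-5.9,"turn":0,"grip":-1}]}}

```text
time: 3.05
ee_pos: [0.5477, 0.1454, 0.1861]
eef_rot: [-3.139, -0.003, 1.188]
ft_force: [-0.3, 5.4, -17.4]
gripper_width: 0.0228
```

```bash
python3 -c "
from h import *
report()"
```

```text
t 3.05 tcp_u mm [-1.5 24.1 71.1] phi 1.275 r 82.7 F_u [ -2.32   4.87 -17.43] T_u [ 1.707  0.383 -0.393] w 0.0228 yaw 1.188 tq(r x F) -0.805
```

{"api": "send_rows", "payload": {"increments": [{"dx":-4,"dy":0,"dz":-1,"turn":0,"grip":-1},{"dx":-8,"dy":0,"dz":-1.8,"turn":0,"grip":-1},{"dx":-12,"dy":0,"dz":-2.4,"turn":0,"grip":-1},{"dx":-16.1,"dy":0,"dz":-2.7,"turn":0,"grip":-1}]}}

```text
time: 3.45
ee_pos: [0.5423, 0.1322, 0.1896]
eef_rot: [-3.14, -0.006, 1.189]
ft_force: [-2.2, 8.1, -11.6]
gripper_width: 0.0225
```

```bash
python3 -c "
from h import *
report(); print(angle()); report()"
```

```text
t 3.45 tcp_u mm [-1.6  9.8 74.6] phi 1.452 r 83.2 F_u [ -5.04   6.65 -11.61] T_u [ 2.177  0.891 -0.04 ] w 0.0225 yaw 1.189 tq(r x F) -0.663
{'white': (28, 0.047, -0.079), 'red': (28, 0.047, -0.068)}
t 3.50 tcp_u mm [-1.6  9.  74.7] phi 1.462 r 83.2 F_u [ -3.68   6.79 -11.96] T_u [ 2.111  0.617 -0.329] w 0.0227 yaw 1.187 tq(r x F) -0.669
```

{"api": "send_rows", "payload": {"increments": [{"dx":-3,"dy":0,"dz":0,"turn":0,"grip":-1},{"dx":-3,"dy":0,"dz":0,"turn":0,"grip":-1},{"dx":-3,"dy":0,"dz":0,"turn":0,"grip":-1},{"dx":-3,"dy":0,"dz":0,"turn":0,"grip":-1},{"dx":-3,"dy":0,"dz":0,"turn":0,"grip":-1}], "force": 40}}

```text
time: 4.0
ee_pos: [0.5412, 0.1295, 0.19]
eef_rot: [-3.14, -0.006, 1.188]
ft_force: [-1.8, 7.9, -11.9]
gripper_width: 0.0226
```

```bash
python3 -c "
from h import *
report(); print(angle())
print([round(v,1) for v in (81.8*np.cos(1.502)-3,81.8*np.sin(1.502)-8)])
for p in (.75,.8,.85): print(p,81.8*np.cos(p),81.8*np.sin(p)-8)"
```

```text
t 4.00 tcp_u mm [-1.6  6.9 75. ] phi 1.488 r 83.3 F_u [ -4.65   6.62 -11.93] T_u [ 2.229  0.707 -0.316] w 0.0226 yaw 1.188 tq(r x F) -0.632
{'white': (27, 0.046, -0.043), 'red': (29, 0.05, -0.034)}
[np.float64(2.6), np.float64(73.6)]
0.75 59.85214947387855 47.75805056990873
0.8 56.99060882459813 50.67972823558096
0.85 53.98662133339154 53.45473714047594
```

{"api": "send_rows", "payload": {"increments": [{"dx":0,"dy":-1,"dz":0,"turn":0,"grip":-0.1},{"dx":0,"dy":-1,"dz":0,"turn":0,"grip":-0.1},{"dx":0,"dy":-1,"dz":0,"turn":0,"grip":-0.1},{"dx":19,"dy":-1,"dz":5,"turn":0,"grip":-0.1},{"dx":38,"dy":-1,"dz":13,"turn":0,"grip":-0.1},{"dx":56.4,"dy":-1,"dz":24.9,"turn":0,"grip":-0.1},{"dx":56.4,"dy":-1,"dz":24.9,"turn":0,"grip":-0.1}], "force": 40}}

```text
time: 4.75
ee_pos: [0.5609, 0.1839, 0.1614]
eef_rot: [-3.138, -0.0, 1.194]
ft_force: [-1.6, 0.0, -0.3]
gripper_width: 0.0385
```

```bash
python3 -c "
from h import *
report(); print(angle())"
```

```text
t 4.75 tcp_u mm [-3.7 64.7 46.4] phi 0.699 r 84.5 F_u [-1.51 -0.61 -0.28] T_u [-0.043  0.058 -0.008] w 0.0385 yaw 1.194 tq(r x F) 0.015
{'white': (25, 0.043, -0.051), 'red': (30, 0.051, -0.028)}
```

{"api": "send_rows", "payload": {"increments": [{"dx":0,"dy":0,"dz":0,"turn":0,"grip":-1},{"dx":0,"dy":0,"dz":0,"turn":0,"grip":-1},{"dx":0,"dy":0,"dz":0,"turn":0,"grip":-1},{"dx":0,"dy":0,"dz":0,"turn":0,"grip":-1}], "force": 40}}

```text
time: 5.2
ee_pos: [0.5611, 0.1782, 0.1641]
eef_rot: [-3.141, -0.0, 1.186]
ft_force: [-1.0, 2.0, -1.9]
gripper_width: 0.0238
```

```bash
python3 -c "
from h import *
report()
for i in range(6):
  print([(float(a),float(b)) for a,b in arc(.765+.2683*i,.765+.2683*(i+1),5)])"
```

```text
t 5.20 tcp_u mm [-1.5 59.5 49.1] phi 0.765 r 82.4 F_u [-1.72  1.51 -1.86] T_u [ 0.165  0.191 -0.191] w 0.0238 yaw 1.186 tq(r x F) -0.197
[(-3.1, -3.1), (-6.4, -6.0), (-9.8, -8.7), (-13.4, -11.3), (-17.1, -13.6)]
[(-3.8, -2.1), (-7.8, -4.1), (-11.8, -5.8), (-15.9, -7.3), (-20.1, -8.6)]
[(-4.3, -1.1), (-8.6, -1.9), (-12.9, -2.5), (-17.3, -2.8), (-21.7, -2.9)]
[(-4.4, 0.1), (-8.8, 0.5), (-13.1, 1.0), (-17.4, 1.9), (-21.7, 2.9)]
[(-4.2, 1.3), (-8.3, 2.8), (-12.4, 4.5), (-16.3, 6.4), (-20.1, 8.6)]
[(-3.7, 2.3), (-7.3, 4.9), (-10.7, 7.6), (-14.0, 10.5), (-17.2, 13.6)]
```

```bash
cat > rep.py <<'E'
import sys,pickle
from h import *
s=report()
if len(sys.argv)>1: print(angle())
pickle.dump(s,open("log.pkl","ab"))
E
```

{"api": "send_rows", "payload": {"increments": [{"dx":-3.1,"dy":0,"dz":-3.1,"turn":0,"grip":-1},{"dx":-6.4,"dy":0,"dz":-6,"turn":0,"grip":-1},{"dx":-9.8,"dy":0,"dz":-8.7,"turn":0,"grip":-1},{"dx":-13.4,"dy":0,"dz":-11.3,"turn":0,"grip":-1},{"dx":-17.1,"dy":0,"dz":-13.6,"turn":0,"grip":-1}]}}

```text
time: 5.7
ee_pos: [0.5547, 0.1626, 0.1776]
eef_rot: [-3.141, -0.0, 1.187]
ft_force: [0.1, 2.9, -7.3]
gripper_width: 0.0231
```

```bash
python3 rep.py 1
```

```text
t 5.70 tcp_u mm [-1.5 42.6 62.6] phi 1.028 r 82.5 F_u [-1.05  2.74 -7.35] T_u [ 0.997  0.22  -0.214] w 0.0231 yaw 1.187 tq(r x F) -0.507
{'white': (28, 0.045, 0.187), 'red': (26, 0.045, 0.209)}
```

{"api": "send_rows", "payload": {"increments": [{"dx":-3.8,"dy":0,"dz":-2.1,"turn":0,"grip":-1},{"dx":-7.8,"dy":0,"dz":-4.1,"turn":0,"grip":-1},{"dx":-11.8,"dy":0,"dz":-5.8,"turn":0,"grip":-1},{"dx":-15.9,"dy":0,"dz":-7.3,"turn":0,"grip":-1},{"dx":-20.1,"dy":0,"dz":-8.6,"turn":0,"grip":-1}]}}

```text
time: 6.25
ee_pos: [0.5473, 0.1444, 0.1865]
eef_rot: [-3.141, -0.001, 1.187]
ft_force: [-1.3, 5.8, -5.8]
gripper_width: 0.0238
```

```bash
python3 rep.py 1
```

```text
t 6.25 tcp_u mm [-1.6 23.  71.5] phi 1.289 r 82.8 F_u [-3.37  4.86 -5.77] T_u [ 1.31   0.532 -0.227] w 0.0238 yaw 1.187 tq(r x F) -0.519
{'white': (30, 0.046, 0.444), 'red': (24, 0.045, 0.464)}
```

{"api": "send_rows", "payload": {"increments": [{"dx":-4.3,"dy":0,"dz":-1.1,"turn":0,"grip":-1},{"dx":-8.6,"dy":0,"dz":-1.9,"turn":0,"grip":-1},{"dx":-12.9,"dy":0,"dz":-2.5,"turn":0,"grip":-1},{"dx":-17.3,"dy":0,"dz":-2.8,"turn":0,"grip":-1},{"dx":-21.7,"dy":0,"dz":-2.9,"turn":0,"grip":-1}]}}

```text
time: 6.8
ee_pos: [0.5395, 0.1253, 0.19]
eef_rot: [-3.141, -0.003, 1.188]
ft_force: [-0.7, 5.8, -2.2]
gripper_width: 0.0237
```

```bash
python3 rep.py
```

```text
t 6.80 tcp_u mm [-1.6  2.3 75. ] phi 1.543 r 83.0 F_u [-2.79  5.11 -2.19] T_u [ 1.58   0.831 -0.174] w 0.0237 yaw 1.188 tq(r x F) -0.429
```

{"api": "send_rows", "payload": {"increments": [{"dx":-4.4,"dy":0,"dz":0.1,"turn":0,"grip":-1},{"dx":-8.8,"dy":0,"dz":0.5,"turn":0,"grip":-1},{"dx":-13.1,"dy":0,"dz":1,"turn":0,"grip":-1},{"dx":-17.4,"dy":0,"dz":1.9,"turn":0,"grip":-1},{"dx":-21.7,"dy":0,"dz":2.9,"turn":0,"grip":-1}]}}

```text
time: 7.3
ee_pos: [0.5314, 0.1055, 0.188]
eef_rot: [-3.141, -0.004, 1.188]
ft_force: [-4.1, 7.3, 3.1]
gripper_width: 0.0236
```

```bash
python3 rep.py 1
```

```text
t 7.30 tcp_u mm [ -1.7 -19.   73. ] phi 1.802 r 83.2 F_u [-6.56  5.18  3.11] T_u [ 1.504  1.224 -0.249] w 0.0236 yaw 1.188 tq(r x F) -0.479
{'white': (34, 0.048, 0.92), 'yellow': (11, 0.041, 0.914)}
```

{"api": "send_rows", "payload": {"increments": [{"dx":-4.2,"dy":0,"dz":1.3,"turn":0,"grip":-1},{"dx":-8.3,"dy":0,"dz":2.8,"turn":0,"grip":-1},{"dx":-12.4,"dy":0,"dz":4.5,"turn":0,"grip":-1},{"dx":-16.3,"dy":0,"dz":6.4,"turn":0,"grip":-1},{"dx":-20.1,"dy":0,"dz":8.6,"turn":0,"grip":-1}]}}

```text
time: 7.85
ee_pos: [0.5235, 0.086, 0.1799]
eef_rot: [-3.14, -0.003, 1.188]
ft_force: [-5.9, 6.1, 7.1]
gripper_width: 0.0234
```

```bash
python3 rep.py
```

```text
t 7.85 tcp_u mm [ -1.7 -40.1  64.9] phi 2.074 r 83.2 F_u [-7.74  3.4   7.05] T_u [ 1.198  1.505 -0.104] w 0.0234 yaw 1.188 tq(r x F) -0.531
```

{"api": "send_rows", "payload": {"increments": [{"dx":-3.7,"dy":0,"dz":2.3,"turn":0,"grip":-1},{"dx":-7.3,"dy":0,"dz":4.9,"turn":0,"grip":-1},{"dx":-10.7,"dy":0,"dz":7.6,"turn":0,"grip":-1},{"dx":-14,"dy":0,"dz":10.5,"turn":0,"grip":-1},{"dx":-17.2,"dy":0,"dz":13.6,"turn":0,"grip":-1}]}}

```text
time: 8.35
ee_pos: [0.5165, 0.069, 0.1664]
eef_rot: [-3.14, -0.002, 1.187]
ft_force: [-6.6, 4.9, 8.4]
gripper_width: 0.0231
```

```bash
python3 rep.py 1
```

```text
t 8.35 tcp_u mm [ -1.8 -58.5  51.4] phi 2.349 r 83.3 F_u [-7.98  2.01  8.44] T_u [ 0.864  1.509 -0.14 ] w 0.0231 yaw 1.187 tq(r x F) -0.613
{'white': (32, 0.045, 1.435), 'yellow': (12, 0.043, 1.433)}
```

```bash
python3 -c "
from h import *
print(arc(2.375,2.505,2), 81.8*np.cos(2.505),81.8*np.sin(2.505)-8)"
```

```text
[(np.float64(-3.6), np.float64(3.9)), (np.float64(-6.9), np.float64(8.1))] -65.77750267114239 40.62674307773302
```

{"api": "send_rows", "payload": {"increments": [{"dx":-3.6,"dy":0,"dz":3.9,"turn":0,"grip":-1},{"dx":-6.9,"dy":0,"dz":8.1,"turn":0,"grip":-1},{"dx":-6.9,"dy":0,"dz":8.1,"turn":0,"grip":-1}]}}

```text
time: 8.7
ee_pos: [0.5135, 0.0617, 0.1576]
eef_rot: [-3.139, 0.0, 1.187]
ft_force: [-6.5, 3.3, 4.7]
gripper_width: 0.0227
```

```bash
python3 rep.py 1
```

```text
t 8.70 tcp_u mm [ -1.9 -66.4  42.6] phi 2.490 r 83.5 F_u [-7.27  0.58  4.73] T_u [ 0.648  1.184 -0.118] w 0.0227 yaw 1.187 tq(r x F) -0.343
{'white': (32, 0.045, 1.568), 'yellow': (13, 0.041, 1.557)}
```

{"api": "send_rows", "payload": {"increments": [{"dx":0,"dy":0,"dz":0,"turn":0,"grip":-1},{"dx":0,"dy":0,"dz":0,"turn":0,"grip":-1},{"dx":0,"dy":0,"dz":0,"turn":0,"grip":-1},{"dx":0,"dy":0,"dz":0,"turn":0,"grip":-1}]}}

```text
time: 9.15
ee_pos: [0.5135, 0.0617, 0.1576]
eef_rot: [-3.139, 0.001, 1.187]
ft_force: [-4.9, 2.5, 5.5]
gripper_width: 0.0231
```

```bash
python3 rep.py 1
```

```text
t 9.15 tcp_u mm [ -1.9 -66.4  42.6] phi 2.490 r 83.4 F_u [-5.45  0.45  5.5 ] T_u [ 0.617  1.213 -0.082] w 0.0231 yaw 1.187 tq(r x F) -0.388
{'white': (32, 0.045, 1.568), 'yellow': (16, 0.043, 1.576)}
```

{"api": "send_rows", "payload": {"increments": [{"dx":0,"dy":-0.5,"dz":0,"turn":0,"grip":-0.1},{"dx":0,"dy":-0.5,"dz":0,"turn":0,"grip":-0.1},{"dx":0,"dy":-0.5,"dz":0,"turn":0,"grip":-0.1},{"dx":22,"dy":-0.5,"dz":-20,"turn":0,"grip":-0.1},{"dx":50,"dy":-0.5,"dz":-32,"turn":0,"grip":-0.1},{"dx":80,"dy":-0.5,"dz":-33,"turn":0,"grip":-0.1},{"dx":108,"dy":-0.5,"dz":-22,"turn":0,"grip":-0.1},{"dx":127.3,"dy":-0.5,"dz":-5.3,"turn":0,"grip":-0.1},{"dx":127.3,"dy":-0.5,"dz":-5.3,"turn":0,"grip":-0.1},{"dx":127.3,"dy":-0.5,"dz":-5.3,"turn":0,"grip":-0.1}], "force": 40}}

```text
time: 10.2
ee_pos: [0.5621, 0.1796, 0.1611]
eef_rot: [3.141, 0.002, 1.187]
ft_force: [0.7, -0.9, -0.0]
gripper_width: 0.0383
```

```bash
python3 rep.py 1
```

```text
t 10.20 tcp_u mm [-1.  61.2 46.1] phi 0.724 r 81.6 F_u [ 0.98 -0.56 -0.03] T_u [ 0.018 -0.003  0.009] w 0.0383 yaw 1.187 tq(r x F) 0.029
{'white': (32, 0.045, 1.568), 'yellow': (17, 0.042, 1.55)}
```

{"api": "send_rows", "payload": {"increments": [{"dx":0,"dy":0,"dz":0,"turn":0,"grip":-1},{"dx":0,"dy":0,"dz":0,"turn":0,"grip":-1},{"dx":0,"dy":0,"dz":0,"turn":0,"grip":-1},{"dx":0,"dy":0,"dz":0,"turn":0,"grip":-1}], "force": 40}}

```text
time: 10.65
ee_pos: [0.5615, 0.1793, 0.1622]
eef_rot: [-3.141, 0.001, 1.185]
ft_force: [-3.5, -2.4, 5.4]
gripper_width: 0.0235
```

```bash
python3 rep.py;  python3 -c "
from h import *
for i in range(6):
  print([(float(a),float(b)) for a,b in arc(.72+.28*i,.72+.28*(i+1),5)])"
```

```text
t 10.65 tcp_u mm [-1.5 60.6 47.2] phi 0.739 r 82.0 F_u [-2.37 -3.53  5.38] T_u [-0.659  0.623 -0.222] w 0.0235 yaw 1.185 tq(r x F) 0.521
[(-3.1, -3.4), (-6.4, -6.5), (-9.9, -9.5), (-13.5, -12.3), (-17.3, -14.9)]
[(-3.9, -2.4), (-8.0, -4.5), (-12.1, -6.4), (-16.4, -8.1), (-20.7, -9.5)]
[(-4.4, -1.2), (-8.9, -2.1), (-13.4, -2.8), (-18.0, -3.3), (-22.6, -3.4)]
[(-4.6, 0.1), (-9.1, 0.4), (-13.7, 1.0), (-18.2, 1.8), (-22.6, 2.9)]
[(-4.4, 1.3), (-8.7, 2.9), (-12.9, 4.7), (-17.0, 6.8), (-20.9, 9.1)]
[(-3.8, 2.5), (-7.5, 5.2), (-11.1, 8.1), (-14.4, 11.2), (-17.6, 14.5)]
```

{"api": "send_rows", "payload": {"increments": [{"dx":-3.1,"dy":0,"dz":-3.4,"turn":0,"grip":-1},{"dx":-6.4,"dy":0,"dz":-6.5,"turn":0,"grip":-1},{"dx":-9.9,"dy":0,"dz":-9.5,"turn":0,"grip":-1},{"dx":-13.5,"dy":0,"dz":-12.3,"turn":0,"grip":-1},{"dx":-17.3,"dy":0,"dz":-14.9,"turn":0,"grip":-1}]}}

```text
time: 11.15
ee_pos: [0.5556, 0.1649, 0.1759]
eef_rot: [3.141, -0.0, 1.187]
ft_force: [2.5, 1.4, -10.6]
gripper_width: 0.0234
```

```bash
python3 rep.py 1
```

```text
t 11.15 tcp_u mm [-1.5 45.1 60.9] phi 0.991 r 82.3 F_u [  1.78   2.22 -10.64] T_u [ 0.794 -0.482 -0.179] w 0.0234 yaw 1.187 tq(r x F) -0.632
{'white': (32, 0.047, 1.806), 'yellow': (23, 0.045, 1.779)}
```

{"api": "send_rows", "payload": {"increments": [{"dx":-3.9,"dy":0,"dz":-2.4,"turn":0,"grip":-1},{"dx":-8,"dy":0,"dz":-4.5,"turn":0,"grip":-1},{"dx":-12.1,"dy":0,"dz":-6.4,"turn":0,"grip":-1},{"dx":-16.4,"dy":0,"dz":-8.1,"turn":0,"grip":-1},{"dx":-20.7,"dy":0,"dz":-9.5,"turn":0,"grip":-1}]}}

```text
time: 11.7
ee_pos: [0.548, 0.1464, 0.186]
eef_rot: [3.141, -0.002, 1.187]
ft_force: [4.4, 3.8, -9.9]
gripper_width: 0.0235
```

```bash
python3 rep.py
```

```text
t 11.70 tcp_u mm [-1.6 25.1 71. ] phi 1.263 r 82.9 F_u [ 2.66  5.16 -9.93] T_u [ 1.428 -0.387 -0.158] w 0.0235 yaw 1.187 tq(r x F) -0.657
```

{"api": "send_rows", "payload": {"increments": [{"dx":-4.4,"dy":0,"dz":-1.2,"turn":0,"grip":-1},{"dx":-8.9,"dy":0,"dz":-2.1,"turn":0,"grip":-1},{"dx":-13.4,"dy":0,"dz":-2.8,"turn":0,"grip":-1},{"dx":-18,"dy":0,"dz":-3.3,"turn":0,"grip":-1},{"dx":-22.6,"dy":0,"dz":-3.4,"turn":0,"grip":-1}]}}

```text
time: 12.2
ee_pos: [0.5404, 0.1276, 0.1904]
eef_rot: [3.14, -0.006, 1.188]
ft_force: [4.3, 7.4, -5.9]
gripper_width: 0.0235
```

```bash
python3 rep.py 1
```

```text
t 12.20 tcp_u mm [-1.6  4.8 75.4] phi 1.513 r 83.5 F_u [ 1.26  8.45 -5.88] T_u [ 2.138 -0.1   -0.257] w 0.0235 yaw 1.188 tq(r x F) -0.732
{'white': (28, 0.04, 2.283), 'yellow': (25, 0.047, 2.272)}
```

{"api": "send_rows", "payload": {"increments": [{"dx":-4.6,"dy":0,"dz":0.1,"turn":0,"grip":-1},{"dx":-9.1,"dy":0,"dz":0.4,"turn":0,"grip":-1},{"dx":-13.7,"dy":0,"dz":1,"turn":0,"grip":-1},{"dx":-18.2,"dy":0,"dz":1.8,"turn":0,"grip":-1},{"dx":-22.6,"dy":0,"dz":2.9,"turn":0,"grip":-1}]}}

```text
time: 12.75
ee_pos: [0.5325, 0.1082, 0.1892]
eef_rot: [3.14, -0.009, 1.189]
ft_force: [0.8, 10.1, 3.5]
gripper_width: 0.0233
```

```bash
python3 rep.py
```

```text
t 12.75 tcp_u mm [ -1.7 -16.2  74.2] phi 1.765 r 83.8 F_u [-3.    9.66  3.51] T_u [ 2.235  0.578 -0.277] w 0.0233 yaw 1.189 tq(r x F) -0.850
```

{"api": "send_rows", "payload": {"increments": [{"dx":-4.4,"dy":0,"dz":1.3,"turn":0,"grip":-1},{"dx":-8.7,"dy":0,"dz":2.9,"turn":0,"grip":-1},{"dx":-12.9,"dy":0,"dz":4.7,"turn":0,"grip":-1},{"dx":-17,"dy":0,"dz":6.8,"turn":0,"grip":-1},{"dx":-20.9,"dy":0,"dz":9.1,"turn":0,"grip":-1}]}}

```text
time: 13.25
ee_pos: [0.5241, 0.0876, 0.1812]
eef_rot: [3.141, -0.008, 1.189]
ft_force: [-2.8, 7.8, 11.0]
gripper_width: 0.0237
```

```bash
python3 rep.py 1
```

```text
t 13.25 tcp_u mm [ -1.7 -38.3  66.2] phi 2.048 r 83.5 F_u [-5.49  6.21 10.97] T_u [ 1.52   1.103 -0.235] w 0.0237 yaw 1.189 tq(r x F) -0.882
{'white': (30, 0.047, 2.76), 'yellow': (29, 0.042, 2.75), 'red': (28, 0.05, 2.757)}
```

{"api": "send_rows", "payload": {"increments": [{"dx":-3.8,"dy":0,"dz":2.5,"turn":0,"grip":-1},{"dx":-7.5,"dy":0,"dz":5.2,"turn":0,"grip":-1},{"dx":-11.1,"dy":0,"dz":8.1,"turn":0,"grip":-1},{"dx":-14.4,"dy":0,"dz":11.2,"turn":0,"grip":-1},{"dx":-17.6,"dy":0,"dz":14.5,"turn":0,"grip":-1}]}}

```text
time: 13.8
ee_pos: [0.5167, 0.0694, 0.1668]
eef_rot: [-3.141, -0.005, 1.188]
ft_force: [-4.7, 5.2, 16.3]
gripper_width: 0.0234
```

```bash
python3 rep.py 1
```

```text
t 13.80 tcp_u mm [ -1.8 -58.   51.8] phi 2.341 r 83.3 F_u [-6.31  3.07 16.29] T_u [ 1.073  1.202 -0.229] w 0.0234 yaw 1.188 tq(r x F) -1.128
{'white': (27, 0.047, 3.033), 'yellow': (31, 0.045, 3.026), 'red': (30, 0.051, 3.022)}
```

{"api": "send_rows", "payload": {"increments": [{"dx":-3.2,"dy":0,"dz":3.7,"turn":0,"grip":-1},{"dx":-6.2,"dy":0,"dz":7.6,"turn":0,"grip":-1},{"dx":-6.2,"dy":0,"dz":7.6,"turn":0,"grip":-1}]}}

```text
time: 14.15
ee_pos: [0.5138, 0.0625, 0.1585]
eef_rot: [-3.141, -0.003, 1.187]
ft_force: [-4.1, 2.2, 10.4]
gripper_width: 0.0232
```

```bash
python3 rep.py 1
```

```text
t 14.15 tcp_u mm [ -1.9 -65.5  43.5] phi 2.475 r 83.3 F_u [-4.59  0.52 10.4 ] T_u [ 0.835  0.912 -0.098] w 0.0232 yaw 1.187 tq(r x F) -0.708
{'white': (27, 0.046, -3.123), 'yellow': (32, 0.046, -3.134), 'red': (30, 0.05, 3.136)}
```

{"api": "send_rows", "payload": {"increments": [{"dx":0,"dy":0,"dz":0,"turn":0,"grip":-1},{"dx":0,"dy":0,"dz":0,"turn":0,"grip":-1},{"dx":0,"dy":0,"dz":0,"turn":0,"grip":-1},{"dx":0,"dy":0,"dz":0,"turn":0,"grip":-1}]}}

```text
time: 14.6
ee_pos: [0.5138, 0.0625, 0.1584]
eef_rot: [-3.141, -0.003, 1.187]
ft_force: [-4.4, 3.6, 11.0]
gripper_width: 0.0232
```

```bash
python3 rep.py 1;python3 -c "
import math
for p in (2.52,.72): print(81.8*math.cos(p),81.8*math.sin(p)-8)"
```

```text
t 14.60 tcp_u mm [ -1.9 -65.5  43.4] phi 2.476 r 83.3 F_u [-5.47  1.71 11.01] T_u [ 0.793  0.978 -0.139] w 0.0232 yaw 1.187 tq(r x F) -0.809
{'white': (27, 0.046, -3.123), 'yellow': (31, 0.046, -3.135), 'red': (31, 0.052, 3.14)}
-66.499476634771 39.6346471310699
61.49770864372521 45.9376661672665
```

{"api": "send_rows", "payload": {"increments": [{"dx":0,"dy":0,"dz":0,"turn":0,"grip":-0.1},{"dx":0,"dy":0,"dz":0,"turn":0,"grip":-0.1},{"dx":0,"dy":0,"dz":0,"turn":0,"grip":-0.1},{"dx":22,"dy":0,"dz":-21,"turn":0,"grip":-0.1},{"dx":50,"dy":0,"dz":-33,"turn":0,"grip":-0.1},{"dx":80,"dy":0,"dz":-34,"turn":0,"grip":-0.1},{"dx":108,"dy":0,"dz":-23,"turn":0,"grip":-0.1},{"dx":128,"dy":0,"dz":-6.3,"turn":0,"grip":-0.1},{"dx":128,"dy":0,"dz":-6.3,"turn":0,"grip":-0.1},{"dx":128,"dy":0,"dz":-6.3,"turn":0,"grip":-0.1}], "force": 40}}

```text
time: 15.65
ee_pos: [0.5616, 0.1798, 0.1608]
eef_rot: [-3.141, 0.003, 1.187]
ft_force: [1.5, -0.6, 0.6]
gripper_width: 0.0384
```

```bash
python3 rep.py 1
```

```text
t 15.65 tcp_u mm [-1.5 61.1 45.8] phi 0.722 r 81.5 F_u [ 1.62 -0.01  0.56] T_u [-0.017 -0.015  0.032] w 0.0384 yaw 1.187 tq(r x F) 0.034
{'white': (28, 0.047, -3.127), 'yellow': (30, 0.047, 3.139), 'red': (30, 0.05, 3.136)}
```

{"api": "send_rows", "payload": {"increments": [{"dx":0,"dy":0,"dz":0,"turn":0,"grip":-1},{"dx":0,"dy":0,"dz":0,"turn":0,"grip":-1},{"dx":0,"dy":0,"dz":0,"turn":0,"grip":-1},{"dx":0,"dy":0,"dz":0,"turn":0,"grip":-1}], "force": 40}}

```text
time: 16.1
ee_pos: [0.5616, 0.1795, 0.1619]
eef_rot: [-3.141, 0.001, 1.185]
ft_force: [-2.7, -1.4, 6.6]
gripper_width: 0.0235
```

```bash
python3 rep.py
```

```text
t 16.10 tcp_u mm [-1.4 60.8 46.9] phi 0.735 r 82.0 F_u [-1.99 -2.3   6.55] T_u [-1.055  0.519 -0.234] w 0.0235 yaw 1.185 tq(r x F) 0.525
```

{"api": "send_rows", "payload": {"increments": [{"dx":-3.1,"dy":0,"dz":-3.4,"turn":0,"grip":-1},{"dx":-6.4,"dy":0,"dz":-6.5,"turn":0,"grip":-1},{"dx":-9.9,"dy":0,"dz":-9.5,"turn":0,"grip":-1},{"dx":-13.5,"dy":0,"dz":-12.3,"turn":0,"grip":-1},{"dx":-17.3,"dy":0,"dz":-14.9,"turn":0,"grip":-1}]}}

```text
time: 16.6
ee_pos: [0.5558, 0.1654, 0.1756]
eef_rot: [3.141, -0.001, 1.187]
ft_force: [4.7, 1.2, -15.6]
gripper_width: 0.0234
```

```bash
python3 rep.py 1
```

```text
t 16.60 tcp_u mm [-1.5 45.6 60.6] phi 0.984 r 82.4 F_u [  3.89   2.83 -15.64] T_u [ 1.209 -0.764 -0.176] w 0.0234 yaw 1.187 tq(r x F) -0.908
{'white': (28, 0.049, -2.911), 'yellow': (28, 0.043, -2.913), 'red': (31, 0.05, -2.933)}
```

{"api": "send_rows", "payload": {"increments": [{"dx":-3.9,"dy":0,"dz":-2.4,"turn":0,"grip":-1},{"dx":-8,"dy":0,"dz":-4.5,"turn":0,"grip":-1},{"dx":-12.1,"dy":0,"dz":-6.4,"turn":0,"grip":-1},{"dx":-16.4,"dy":0,"dz":-8.1,"turn":0,"grip":-1},{"dx":-20.7,"dy":0,"dz":-9.5,"turn":0,"grip":-1}]}}

```text
time: 17.15
ee_pos: [0.5488, 0.1482, 0.1858]
eef_rot: [3.14, -0.004, 1.188]
ft_force: [6.7, 5.0, -13.4]
gripper_width: 0.0236
```

```bash
python3 rep.py
```

```text
t 17.15 tcp_u mm [-1.6 27.  70.8] phi 1.241 r 83.3 F_u [  4.3    7.13 -13.4 ] T_u [ 1.785 -0.726 -0.185] w 0.0236 yaw 1.188 tq(r x F) -0.924
```

{"api": "send_rows", "payload": {"increments": [{"dx":-4.4,"dy":0,"dz":-1.2,"turn":0,"grip":-1},{"dx":-8.9,"dy":0,"dz":-2.1,"turn":0,"grip":-1},{"dx":-13.4,"dy":0,"dz":-2.8,"turn":0,"grip":-1},{"dx":-18,"dy":0,"dz":-3.3,"turn":0,"grip":-1},{"dx":-22.6,"dy":0,"dz":-3.4,"turn":0,"grip":-1}]}}

```text
time: 17.65
ee_pos: [0.5414, 0.1301, 0.1906]
eef_rot: [3.139, -0.01, 1.19]
ft_force: [5.2, 9.5, -6.4]
gripper_width: 0.0233
```

```bash
python3 rep.py 1
```

```text
t 17.65 tcp_u mm [-1.6  7.5 75.6] phi 1.482 r 84.0 F_u [ 1.25 10.76 -6.38] T_u [ 2.59  -0.216 -0.314] w 0.0233 yaw 1.190 tq(r x F) -0.947
{'yellow': (30, 0.047, -2.463), 'red': (34, 0.048, -2.477)}
```

{"api": "send_rows", "payload": {"increments": [{"dx":-4.6,"dy":0,"dz":0.1,"turn":0,"grip":-1},{"dx":-9.1,"dy":0,"dz":0.4,"turn":0,"grip":-1},{"dx":-13.7,"dy":0,"dz":1,"turn":0,"grip":-1},{"dx":-18.2,"dy":0,"dz":1.8,"turn":0,"grip":-1},{"dx":-22.6,"dy":0,"dz":2.9,"turn":0,"grip":-1}]}}

```text
time: 18.2
ee_pos: [0.5335, 0.1107, 0.19]
eef_rot: [3.139, -0.014, 1.191]
ft_force: [2.0, 10.2, 5.4]
gripper_width: 0.0234
```

```bash
python3 rep.py
```

```text
t 18.20 tcp_u mm [ -1.7 -13.4  75. ] phi 1.731 r 84.1 F_u [-1.96 10.17  5.38] T_u [ 2.53   0.723 -0.294] w 0.0234 yaw 1.191 tq(r x F) -0.917
```

{"api": "send_rows", "payload": {"increments": [{"dx":-4.4,"dy":0,"dz":1.3,"turn":0,"grip":-1},{"dx":-8.7,"dy":0,"dz":2.9,"turn":0,"grip":-1},{"dx":-12.9,"dy":0,"dz":4.7,"turn":0,"grip":-1},{"dx":-17,"dy":0,"dz":6.8,"turn":0,"grip":-1},{"dx":-20.9,"dy":0,"dz":9.1,"turn":0,"grip":-1}]}}

```text
time: 18.7
ee_pos: [0.5248, 0.0893, 0.1822]
eef_rot: [3.14, -0.011, 1.189]
ft_force: [-3.6, 6.9, 14.3]
gripper_width: 0.0234
```

```bash
python3 rep.py 1
```

```text
t 18.70 tcp_u mm [ -1.7 -36.6  67.2] phi 2.023 r 83.7 F_u [-5.87  5.03 14.32] T_u [ 1.633  1.353 -0.253] w 0.0234 yaw 1.189 tq(r x F) -0.902
{'yellow': (16, 0.042, -1.991), 'red': (37, 0.051, -1.999)}
```

{"api": "send_rows", "payload": {"increments": [{"dx":-3.8,"dy":0,"dz":2.5,"turn":0,"grip":-1},{"dx":-7.5,"dy":0,"dz":5.2,"turn":0,"grip":-1},{"dx":-11.1,"dy":0,"dz":8.1,"turn":0,"grip":-1},{"dx":-14.4,"dy":0,"dz":11.2,"turn":0,"grip":-1},{"dx":-17.6,"dy":0,"dz":14.5,"turn":0,"grip":-1}]}}

```text
time: 19.25
ee_pos: [0.517, 0.0703, 0.1674]
eef_rot: [-3.142, -0.007, 1.188]
ft_force: [-5.9, 4.9, 15.4]
gripper_width: 0.0235
```

```bash
python3 rep.py 1
```

```text
t 19.25 tcp_u mm [ -1.8 -57.1  52.4] phi 2.328 r 83.1 F_u [-7.32  2.37 15.41] T_u [ 0.842  1.443 -0.179] w 0.0235 yaw 1.188 tq(r x F) -1.022
{'yellow': (17, 0.043, -1.708), 'red': (36, 0.05, -1.721)}
```

{"api": "send_rows", "payload": {"increments": [{"dx":-3.8,"dy":0,"dz":4.6,"turn":0,"grip":-1},{"dx":-7.6,"dy":0,"dz":9.6,"turn":0,"grip":-1},{"dx":-7.6,"dy":0,"dz":9.6,"turn":0,"grip":-1}]}}

```text
time: 19.6
ee_pos: [0.5134, 0.0617, 0.1567]
eef_rot: [-3.141, -0.004, 1.187]
ft_force: [-4.5, 1.7, 11.6]
gripper_width: 0.0231
```

```bash
python3 rep.py 1
```

```text
t 19.60 tcp_u mm [ -1.9 -66.4  41.7] phi 2.500 r 83.0 F_u [-4.84 -0.12 11.65] T_u [ 0.575  0.971 -0.085] w 0.0231 yaw 1.187 tq(r x F) -0.768
{'yellow': (13, 0.046, -1.552), 'red': (36, 0.051, -1.563)}
```

{"api": "send_rows", "payload": {"increments": [{"dx":0,"dy":0,"dz":0,"turn":0,"grip":-1},{"dx":0,"dy":0,"dz":0,"turn":0,"grip":-1},{"dx":0,"dy":0,"dz":0,"turn":0,"grip":-1},{"dx":0,"dy":0,"dz":0,"turn":0,"grip":-1}]}}

```text
time: 20.05
ee_pos: [0.5135, 0.0616, 0.1567]
eef_rot: [-3.141, -0.004, 1.187]
ft_force: [-4.4, 0.8, 9.9]
gripper_width: 0.0228
```

```bash
python3 rep.py 1; python3 - <<'E'
from h import *
im=optics.snapshot("scene"); cv2.imwrite("pics/s5.png",cv2.resize(im[100:310,200:440,::-1],None,fx=2.5,fy=2.5))
E
```

```text
t 20.05 tcp_u mm [ -1.9 -66.5  41.7] phi 2.500 r 83.0 F_u [-4.38 -0.95  9.93] T_u [ 0.621  0.899 -0.115] w 0.0228 yaw 1.187 tq(r x F) -0.613
{'yellow': (11, 0.041, -1.566), 'red': (36, 0.051, -1.563)}
```

View pics/s5.png

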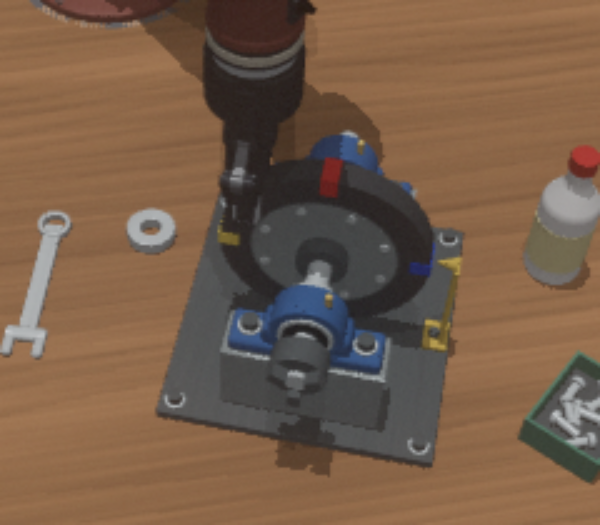

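```bash
cat > fit.py <<'E'
import pickle
from h import *
L=[]
f=open("log.pkl","rb")
while True:
    try: L.append(pickle.load(f))
    except EOFError: break
TH={5.7:.198,6.25:.454,6.8:.683,7.3:.917,7.85:1.175,8.35:1.434,11.15:1.79,11.7:2.045,12.2:2.278,12.75:2.502,13.25:2.755,13.8:3.027,16.6:3.364,17.15:3.595,17.65:3.813,18.2:4.036,18.7:4.288,19.25:4.568}
rows=[]
for s in L:
    k=[t for t in TH if abs(t-s["time"])<.03]
    if not k: continue
    p=w2u(s["ee_pos"]); F=MU.T@s["ft_force"]; T=MU.T@s["moment"]
    rows.append((TH[k[0]],*p,*F,*T))
D=np.array(rows); th=D[:,0]; y,z=D[:,2],D[:,3]; Fy,Fz=D[:,5],D[:,6]; Tx=D[:,7]
tq=y*Fz-z*Fy   # TCP as application point
def fit(cols,rhs,names,w=None):
    A=np.stack(cols,1); x,res,rk,sv=np.linalg.lstsq(A,rhs,rcond=None); r=rhs-A@x
    cov=np.linalg.inv(A.T@A)*r.var()*len(r)/(len(r)-len(x))
    d=dict(zip(names,np.round(x,3))); a,b=x[names.index("a")],x[names.index("b")]
    # tau_on_tool=-(c + A cos(th+al)) = -c - A cos(al) cos th + A sin(al) sin th
    al=np.arctan2(b,-a); print(d,"A %.3f alpha %.3f"%(np.hypot(a,b),al),"rms %.3f"%r.std(),"sd",np.round(np.sqrt(np.diag(cov)),3)); return r
o=np.ones_like(th)
if __name__=="__main__":
    fit([o,np.cos(th),np.sin(th)],tq,["c","a","b"])
    fit([o,np.cos(th),np.sin(th)],tq+Tx,["c","a","b"])
    r=fit([o,np.cos(th),np.sin(th),Fy],tq+Tx,["c","a","b","L"]); print(np.round(r,3))
    fit([o,np.cos(th),np.sin(th),Fy,Fz],tq+Tx,["c","a","b","L","Ly"])
    fit([o,np.cos(th),np.sin(th),Fy,Tx],tq,["c","a","b","L","kT"])
    r=fit([np.cos(th),np.sin(th),Fy],tq+Tx+.28,["a","b","L"])
E
python3 fit.py
```

```text
{'c': np.float64(-0.694), 'a': np.float64(0.199), 'b': np.float64(0.134)} A 0.240 alpha 2.550 rms 0.078 sd [0.023 0.032 0.032]
{'c': np.float64(0.788), 'a': np.float64(-0.069), 'b': np.float64(-0.01)} A 0.070 alpha -0.143 rms 0.546 sd [0.162 0.226 0.224]
{'c': np.float64(-0.297), 'a': np.float64(0.247), 'b': np.float64(0.096), 'L': np.float64(0.212)} A 0.265 alpha 2.773 rms 0.131 sd [0.082 0.06  0.056 0.014]
[-0.034 -0.167  0.153  0.038  0.086  0.01  -0.033  0.044  0.068 -0.147
 -0.139 -0.149  0.283 -0.033 -0.002  0.066  0.192 -0.237]
{'c': np.float64(-0.275), 'a': np.float64(0.246), 'b': np.float64(0.079), 'L': np.float64(0.209), 'Ly': np.float64(-0.005)} A 0.258 alpha 2.830 rms 0.123 sd [0.082 0.058 0.056 0.014 0.004]
{'c': np.float64(-0.941), 'a': np.float64(0.223), 'b': np.float64(0.158), 'L': np.float64(-0.036), 'kT': np.float64(0.291)} A 0.273 alpha 2.527 rms 0.053 sd [0.087 0.025 0.025 0.031 0.159]
{'a': np.float64(0.246), 'b': np.float64(0.092), 'L': np.float64(0.209)} A 0.263 alpha 2.783 rms 0.131 sd [0.058 0.052 0.007]
```

```bash
python3 -c "
from h import *
for i in range(7):
  print(2.55-.257*(i+1),[(float(a),float(b)) for a,b in arc(2.55-.257*i,2.55-.257*(i+1),5)])"
```

```text
2.2929999999999997 [(2.4, -3.4), (5.0, -6.7), (7.8, -9.9), (10.7, -12.9), (13.8, -15.8)]
2.0359999999999996 [(3.2, -2.7), (6.6, -5.2), (10.1, -7.6), (13.7, -9.7), (17.4, -11.7)]
1.779 [(3.8, -1.8), (7.7, -3.4), (11.7, -4.8), (15.7, -6.0), (19.8, -6.9)]
1.5219999999999998 [(4.1, -0.8), (8.3, -1.3), (12.5, -1.6), (16.7, -1.8), (20.9, -1.7)]
1.2649999999999997 [(4.2, 0.3), (8.4, 0.8), (12.5, 1.6), (16.6, 2.5), (20.6, 3.7)]
1.0079999999999998 [(4.0, 1.4), (7.9, 2.9), (11.7, 4.7), (15.4, 6.7), (19.0, 8.8)]
0.7509999999999999 [(3.5, 2.3), (6.9, 4.8), (10.1, 7.5), (13.2, 10.4), (16.2, 13.4)]
```

{"api": "send_rows", "payload": {"increments": [{"dx":2.4,"dy":0,"dz":-3.4,"turn":0,"grip":-1},{"dx":5,"dy":0,"dz":-6.7,"turn":0,"grip":-1},{"dx":7.8,"dy":0,"dz":-9.9,"turn":0,"grip":-1},{"dx":10.7,"dy":0,"dz":-12.9,"turn":0,"grip":-1},{"dx":13.8,"dy":0,"dz":-15.8,"turn":0,"grip":-1}]}}

```text
time: 20.65
ee_pos: [0.5177, 0.0723, 0.1686]
eef_rot: [-3.14, 0.004, 1.186]
ft_force: [-2.1, -5.4, -4.9]
gripper_width: 0.0232
```

```bash
python3 rep.py 1
```

```text
t 20.65 tcp_u mm [ -1.9 -55.   53.6] phi 2.300 r 82.6 F_u [ 0.12 -5.78 -4.89] T_u [-1.583  0.031 -0.1  ] w 0.0232 yaw 1.186 tq(r x F) 0.625
{'yellow': (17, 0.044, -1.741), 'red': (36, 0.05, -1.749)}
```

{"api": "send_rows", "payload": {"increments": [{"dx":3.2,"dy":0,"dz":-2.7,"turn":0,"grip":-1},{"dx":6.6,"dy":0,"dz":-5.2,"turn":0,"grip":-1},{"dx":10.1,"dy":0,"dz":-7.6,"turn":0,"grip":-1},{"dx":13.7,"dy":0,"dz":-9.7,"turn":0,"grip":-1},{"dx":17.4,"dy":0,"dz":-11.7,"turn":0,"grip":-1}]}}

```text
time: 21.2
ee_pos: [0.5247, 0.0894, 0.1805]
eef_rot: [-3.14, 0.002, 1.186]
ft_force: [-1.5, -4.8, -4.9]
gripper_width: 0.0234
```

```bash
python3 rep.py 1
```

```text
t 21.20 tcp_u mm [ -1.8 -36.5  65.5] phi 2.031 r 82.1 F_u [ 0.47 -5.03 -4.88] T_u [-1.373  0.025 -0.086] w 0.0234 yaw 1.186 tq(r x F) 0.548
{'yellow': (20, 0.04, -1.993), 'red': (36, 0.049, -1.999)}
```

{"api": "send_rows", "payload": {"increments": [{"dx":3.8,"dy":0,"dz":-1.8,"turn":0,"grip":-1},{"dx":7.7,"dy":0,"dz":-3.4,"turn":0,"grip":-1},{"dx":11.7,"dy":0,"dz":-4.8,"turn":0,"grip":-1},{"dx":15.7,"dy":0,"dz":-6,"turn":0,"grip":-1},{"dx":19.8,"dy":0,"dz":-6.9,"turn":0,"grip":-1}]}}

```text
time: 21.75
ee_pos: [0.5324, 0.1081, 0.1874]
eef_rot: [-3.141, 0.001, 1.186]
ft_force: [-3.1, -5.0, -3.7]
gripper_width: 0.0232
```

```bash
python3 rep.py 1
```

```text
t 21.75 tcp_u mm [ -1.8 -16.3  72.4] phi 1.771 r 82.0 F_u [-1.04 -5.76 -3.68] T_u [-1.562  0.073 -0.197] w 0.0232 yaw 1.186 tq(r x F) 0.523
{'yellow': (21, 0.047, -2.23), 'red': (35, 0.049, -2.246)}
```

{"api": "send_rows", "payload": {"increments": [{"dx":4.1,"dy":0,"dz":-0.8,"turn":0,"grip":-1},{"dx":8.3,"dy":0,"dz":-1.3,"turn":0,"grip":-1},{"dx":12.5,"dy":0,"dz":-1.6,"turn":0,"grip":-1},{"dx":16.7,"dy":0,"dz":-1.8,"turn":0,"grip":-1},{"dx":20.9,"dy":0,"dz":-1.7,"turn":0,"grip":-1}]}}

```text
time: 22.3
ee_pos: [0.5402, 0.1272, 0.1892]
eef_rot: [-3.141, 0.001, 1.186]
ft_force: [-2.5, -4.9, -2.4]
gripper_width: 0.0236
```

```bash
python3 rep.py 1
```

```text
t 22.30 tcp_u mm [-1.7  4.3 74.2] phi 1.518 r 82.3 F_u [-0.42 -5.5  -2.36] T_u [-1.656  0.064 -0.102] w 0.0236 yaw 1.186 tq(r x F) 0.442
{'yellow': (29, 0.046, -2.464), 'red': (35, 0.05, -2.481)}
```

{"api": "send_rows", "payload": {"increments": [{"dx":4.2,"dy":0,"dz":0.3,"turn":0,"grip":-1},{"dx":8.4,"dy":0,"dz":0.8,"turn":0,"grip":-1},{"dx":12.5,"dy":0,"dz":1.6,"turn":0,"grip":-1},{"dx":16.6,"dy":0,"dz":2.5,"turn":0,"grip":-1},{"dx":20.6,"dy":0,"dz":3.7,"turn":0,"grip":-1}]}}

```text
time: 22.85
ee_pos: [0.548, 0.1463, 0.1859]
eef_rot: [-3.141, 0.001, 1.186]
ft_force: [-3.8, -5.5, 1.5]
gripper_width: 0.0233
```

```bash
python3 rep.py 1
```

```text
t 22.85 tcp_u mm [-1.6 25.  70.9] phi 1.264 r 82.7 F_u [-1.41 -6.52  1.5 ] T_u [-1.734  0.218 -0.105] w 0.0233 yaw 1.186 tq(r x F) 0.552
{'white': (26, 0.048, -2.686), 'yellow': (27, 0.044, -2.709), 'red': (33, 0.049, -2.709)}
```

{"api": "send_rows", "payload": {"increments": [{"dx":4,"dy":0,"dz":1.4,"turn":0,"grip":-1},{"dx":7.9,"dy":0,"dz":2.9,"turn":0,"grip":-1},{"dx":11.7,"dy":0,"dz":4.7,"turn":0,"grip":-1},{"dx":15.4,"dy":0,"dz":6.7,"turn":0,"grip":-1},{"dx":19,"dy":0,"dz":8.8,"turn":0,"grip":-1}]}}

```text
time: 23.4
ee_pos: [0.5554, 0.1643, 0.1776]
eef_rot: [-3.141, -0.0, 1.186]
ft_force: [-4.6, -3.7, 1.9]
gripper_width: 0.0228
```

```bash
python3 rep.py 1
```

```text
t 23.40 tcp_u mm [-1.5 44.4 62.6] phi 1.009 r 83.4 F_u [-2.9  -5.21  1.88] T_u [-1.682  0.319 -0.136] w 0.0228 yaw 1.186 tq(r x F) 0.451
{'white': (25, 0.043, -2.916), 'yellow': (26, 0.042, -2.94), 'red': (29, 0.048, -2.94)}
```

{"api": "send_rows", "payload": {"increments": [{"dx":3.5,"dy":0,"dz":2.3,"turn":0,"grip":-1},{"dx":6.9,"dy":0,"dz":4.8,"turn":0,"grip":-1},{"dx":10.1,"dy":0,"dz":7.5,"turn":0,"grip":-1},{"dx":13.2,"dy":0,"dz":10.4,"turn":0,"grip":-1},{"dx":16.2,"dy":0,"dz":13.4,"turn":0,"grip":-1}]}}

```text
time: 23.95
ee_pos: [0.5618, 0.18, 0.1647]
eef_rot: [3.141, -0.002, 1.187]
ft_force: [-3.8, -3.6, 4.8]
gripper_width: 0.0237
```

```bash
python3 rep.py 1;python3 -c "
import math
for p in (.751,2.45): print(81.8*math.cos(p),81.8*math.sin(p)-8)"
```

```text
t 23.95 tcp_u mm [-1.5 61.4 49.7] phi 0.754 r 84.3 F_u [-2.16 -4.79  4.83] T_u [-1.531  0.38  -0.136] w 0.0237 yaw 1.187 tq(r x F) 0.573
{'white': (30, 0.051, 3.114), 'yellow': (22, 0.036, 3.096), 'red': (30, 0.049, 3.103)}
59.79636150652941 47.81787483038429
-63.00491658106974 44.1691526346024
```

{"api": "send_rows", "payload": {"increments": [{"dx":0,"dy":0,"dz":0,"turn":0,"grip":-0.1},{"dx":0,"dy":0,"dz":0,"turn":0,"grip":-0.1},{"dx":0,"dy":0,"dz":0,"turn":0,"grip":-0.1},{"dx":-22,"dy":0,"dz":-18,"turn":0,"grip":-0.1},{"dx":-50,"dy":0,"dz":-26,"turn":0,"grip":-0.1},{"dx":-80,"dy":0,"dz":-24,"turn":0,"grip":-0.1},{"dx":-106,"dy":0,"dz":-11,"turn":0,"grip":-0.1},{"dx":-122.8,"dy":0,"dz":3.6,"turn":0,"grip":-0.1},{"dx":-122.8,"dy":0,"dz":3.6,"turn":0,"grip":-0.1},{"dx":-122.8,"dy":0,"dz":3.6,"turn":0,"grip":-0.1}], "force": 40}}

```text
time: 25.0
ee_pos: [0.5164, 0.0667, 0.1599]
eef_rot: [3.141, -0.002, 1.187]
ft_force: [0.7, -0.9, 0.1]
gripper_width: 0.0385
```

```bash
python3 rep.py 1
```

```text
t 25.00 tcp_u mm [ -1.  -60.6  44.9] phi 2.424 r 80.5 F_u [ 0.97 -0.56  0.09] T_u [ 0.057  0.024 -0.016] w 0.0385 yaw 1.187 tq(r x F) 0.024
{'white': (29, 0.049, 3.11), 'yellow': (31, 0.045, 3.102), 'red': (28, 0.048, 3.103)}
```

{"api": "send_rows", "payload": {"increments": [{"dx":0,"dy":0,"dz":0,"turn":0,"grip":-1},{"dx":0,"dy":0,"dz":0,"turn":0,"grip":-1},{"dx":0,"dy":0,"dz":0,"turn":0,"grip":-1},{"dx":0,"dy":0,"dz":0,"turn":0,"grip":-1}], "force": 40}}

```text
time: 25.45
ee_pos: [0.5159, 0.0676, 0.1601]
eef_rot: [-3.142, -0.003, 1.188]
ft_force: [-1.4, 3.6, 5.3]
gripper_width: 0.0236
```

```bash
python3 rep.py; python3 -c "
from h import *
for i in range(8):
  print(2.45-.21*(i+1),[(float(a),float(b)) for a,b in arc(2.45-.21*i,2.45-.21*(i+1),4)])"
```

```text
t 25.45 tcp_u mm [ -1.9 -60.   45.1] phi 2.417 r 80.1 F_u [-2.61  2.81  5.26] T_u [ 0.656  0.747 -0.173] w 0.0236 yaw 1.188 tq(r x F) -0.465
2.24 [(2.8, -3.2), (5.8, -6.3), (9.0, -9.2), (12.3, -12.0)]
2.0300000000000002 [(3.4, -2.6), (7.0, -5.0), (10.7, -7.2), (14.5, -9.2)]
1.8200000000000003 [(3.9, -1.8), (7.9, -3.4), (11.9, -4.8), (16.1, -5.9)]
1.6100000000000003 [(4.2, -0.9), (8.4, -1.7), (12.7, -2.2), (17.0, -2.5)]
1.4000000000000001 [(4.3, -0.1), (8.6, 0.1), (12.9, 0.5), (17.1, 1.1)]
1.1900000000000002 [(4.2, 0.8), (8.4, 1.9), (12.5, 3.2), (16.5, 4.7)]
0.9800000000000002 [(3.9, 1.7), (7.8, 3.6), (11.5, 5.7), (15.2, 8.0)]
0.7700000000000002 [(3.5, 2.5), (6.9, 5.1), (10.1, 8.0), (13.2, 11.0)]
```

{"api": "send_rows", "payload": {"increments": [{"dx":2.8,"dy":0,"dz":-3.2,"turn":0,"grip":-1},{"dx":5.8,"dy":0,"dz":-6.3,"turn":0,"grip":-1},{"dx":9,"dy":0,"dz":-9.2,"turn":0,"grip":-1},{"dx":12.3,"dy":0,"dz":-12,"turn":0,"grip":-1}]}}

```text
time: 25.85
ee_pos: [0.5196, 0.0768, 0.1704]
eef_rot: [-3.14, 0.002, 1.187]
ft_force: [3.6, 1.0, -14.2]
gripper_width: 0.0235
```

```bash
python3 rep.py 1
```

```text
t 25.85 tcp_u mm [ -1.9 -50.1  55.4] phi 2.240 r 80.8 F_u [  2.93   2.31 -14.16] T_u [-0.047 -0.563 -0.093] w 0.0235 yaw 1.187 tq(r x F) 0.563
{'white': (27, 0.047, 2.943), 'yellow': (28, 0.042, 2.936), 'red': (27, 0.047, 2.939)}
```

{"api": "send_rows", "payload": {"increments": [{"dx":3.4,"dy":0,"dz":-2.6,"turn":0,"grip":-1},{"dx":7,"dy":0,"dz":-5,"turn":0,"grip":-1},{"dx":10.7,"dy":0,"dz":-7.2,"turn":0,"grip":-1},{"dx":14.5,"dy":0,"dz":-9.2,"turn":0,"grip":-1}]}}

```text
time: 26.3
ee_pos: [0.5249, 0.0898, 0.1806]
eef_rot: [-3.14, 0.002, 1.186]
ft_force: [2.2, -1.9, -14.4]
gripper_width: 0.0231
```

```bash
python3 rep.py 1
```

```text
t 26.30 tcp_u mm [ -1.8 -36.   65.6] phi 2.026 r 81.9 F_u [  2.74  -0.93 -14.43] T_u [-0.578 -0.529 -0.165] w 0.0231 yaw 1.186 tq(r x F) 0.588
{'white': (30, 0.047, 2.745), 'yellow': (31, 0.046, 2.747), 'red': (29, 0.05, 2.743)}
```

{"api": "send_rows", "payload": {"increments": [{"dx":3.9,"dy":0,"dz":-1.8,"turn":0,"grip":-1},{"dx":7.9,"dy":0,"dz":-3.4,"turn":0,"grip":-1},{"dx":11.9,"dy":0,"dz":-4.8,"turn":0,"grip":-1},{"dx":16.1,"dy":0,"dz":-5.9,"turn":0,"grip":-1}]}}

```text
time: 26.75
ee_pos: [0.5308, 0.1042, 0.187]
eef_rot: [-3.14, 0.002, 1.186]
ft_force: [-2.8, -5.6, -8.7]
gripper_width: 0.0235
```

```bash
python3 rep.py 1
```

```text
t 26.75 tcp_u mm [ -1.8 -20.5  72. ] phi 1.822 r 82.6 F_u [-0.46 -6.24 -8.74] T_u [-1.596 -0.082 -0.149] w 0.0235 yaw 1.186 tq(r x F) 0.679
{'white': (31, 0.046, 2.556), 'yellow': (25, 0.044, 2.553), 'red': (25, 0.046, 2.55)}
```

{"api": "send_rows", "payload": {"increments": [{"dx":4.2,"dy":0,"dz":-0.9,"turn":0,"grip":-1},{"dx":8.4,"dy":0,"dz":-1.7,"turn":0,"grip":-1},{"dx":12.7,"dy":0,"dz":-2.2,"turn":0,"grip":-1},{"dx":17,"dy":0,"dz":-2.5,"turn":0,"grip":-1}]}}

```text
time: 27.2
ee_pos: [0.5368, 0.1189, 0.1899]
eef_rot: [-3.14, 0.004, 1.185]
ft_force: [-5.0, -6.3, -5.4]
gripper_width: 0.0235
```

```bash
python3 rep.py 1
```

```text
t 27.20 tcp_u mm [-1.7 -4.6 74.9] phi 1.626 r 83.0 F_u [-2.28 -7.71 -5.44] T_u [-2.007  0.095 -0.141] w 0.0235 yaw 1.185 tq(r x F) 0.664
{'white': (32, 0.047, 2.383), 'yellow': (29, 0.043, 2.369), 'red': (19, 0.036, 2.394)}
```

{"api": "send_rows", "payload": {"increments": [{"dx":4.3,"dy":0,"dz":-0.1,"turn":0,"grip":-1},{"dx":8.6,"dy":0,"dz":0.1,"turn":0,"grip":-1},{"dx":12.9,"dy":0,"dz":0.5,"turn":0,"grip":-1},{"dx":17.1,"dy":0,"dz":1.1,"turn":0,"grip":-1}]}}

```text
time: 27.65
ee_pos: [0.5431, 0.1343, 0.1895]
eef_rot: [-3.14, 0.004, 1.185]
ft_force: [-6.1, -7.9, -1.1]
gripper_width: 0.023
```

```bash
python3 rep.py 1
```

```text
t 27.65 tcp_u mm [-1.7 12.  74.5] phi 1.426 r 83.3 F_u [-2.71 -9.67 -1.07] T_u [-2.173  0.372 -0.097] w 0.0230 yaw 1.185 tq(r x F) 0.784
{'white': (33, 0.048, 2.201), 'yellow': (22, 0.048, 2.193)}
```

{"api": "send_rows", "payload": {"increments": [{"dx":4.2,"dy":0,"dz":0.8,"turn":0,"grip":-1},{"dx":8.4,"dy":0,"dz":1.9,"turn":0,"grip":-1},{"dx":12.5,"dy":0,"dz":3.2,"turn":0,"grip":-1},{"dx":16.5,"dy":0,"dz":4.7,"turn":0,"grip":-1}]}}

```text
time: 28.1
ee_pos: [0.5495, 0.1499, 0.1856]
eef_rot: [-3.14, 0.003, 1.185]
ft_force: [-7.6, -7.3, 2.9]
gripper_width: 0.0236
```

```bash
python3 rep.py 1
```

```text
t 28.10 tcp_u mm [-1.6 28.9 70.6] phi 1.218 r 83.7 F_u [-4.3  -9.56  2.91] T_u [-2.214  0.671 -0.1  ] w 0.0236 yaw 1.185 tq(r x F) 0.836
{'white': (33, 0.048, 2.015), 'yellow': (25, 0.043, 1.999)}
```

{"api": "send_rows", "payload": {"increments": [{"dx":3.9,"dy":0,"dz":1.7,"turn":0,"grip":-1},{"dx":7.8,"dy":0,"dz":3.6,"turn":0,"grip":-1},{"dx":11.5,"dy":0,"dz":5.7,"turn":0,"grip":-1},{"dx":15.2,"dy":0,"dz":8,"turn":0,"grip":-1}]}}

```text
time: 28.55
ee_pos: [0.5555, 0.1647, 0.1783]
eef_rot: [-3.141, 0.001, 1.185]
ft_force: [-7.1, -5.2, 5.8]
gripper_width: 0.0236
```

```bash
python3 rep.py 1
```

```text
t 28.55 tcp_u mm [-1.5 44.9 63.3] phi 1.009 r 84.2 F_u [-4.61 -7.48  5.81] T_u [-2.153  0.801 -0.123] w 0.0236 yaw 1.185 tq(r x F) 0.794
{'white': (32, 0.047, 1.824), 'yellow': (18, 0.045, 1.777)}
```

{"api": "send_rows", "payload": {"increments": [{"dx":3.5,"dy":0,"dz":2.5,"turn":0,"grip":-1},{"dx":6.9,"dy":0,"dz":5.1,"turn":0,"grip":-1},{"dx":10.1,"dy":0,"dz":8,"turn":0,"grip":-1},{"dx":13.2,"dy":0,"dz":11,"turn":0,"grip":-1}]}}

```text
time: 29.0
ee_pos: [0.5609, 0.1779, 0.1678]
eef_rot: [-3.141, -0.001, 1.186]
ft_force: [-6.5, -5.3, 7.6]
gripper_width: 0.0234
```

```bash
python3 rep.py 1
```

```text
t 29.00 tcp_u mm [-1.4 59.1 52.8] phi 0.800 r 84.8 F_u [-4.06 -7.35  7.55] T_u [-1.9    0.872 -0.161] w 0.0234 yaw 1.186 tq(r x F) 0.894
{'white': (33, 0.045, 1.653), 'yellow': (22, 0.042, 1.607)}
```

```bash
cat > fit2.py <<'E'
import fit
from fit import *
TH.update({20.65:4.538,21.2:4.287,21.75:4.045,22.3:3.81,22.85:3.58,23.4:3.348,23.95:3.104,25.85:2.94,26.3:2.745,26.75:2.553,27.2:2.38,27.65:2.197,28.1:2.01,28.55:1.81,29.0:1.64})
import sys
for a in sys.argv[1:]:
    t,v=a.split(":"); TH[float(t)]=float(v)
rows=[]
for s in L:
    k=[t for t in TH if abs(t-s["time"])<.03]
    if not k: continue
    p=w2u(s["ee_pos"]); F=MU.T@s["ft_force"]; T=MU.T@s["moment"]
    sg=1 if (s["time"]<20.3 or s["time"]>29.1) else -1
    rows.append((TH[k[0]],*p,*F,*T,sg))
D=np.array(rows); th=D[:,0]; y,z=D[:,2],D[:,3]; Fy,Fz=D[:,5],D[:,6]; Tx=D[:,7]; sg=D[:,10]
o=np.ones_like(th); C,S=np.cos(th),np.sin(th)
for gz in (0,.008,.014):
    tq=y*Fz-(z+gz)*Fy; print("gz",gz)
    r=fit([sg,C,S],tq,["c","a","b"]); fit([sg,o,C,S],tq,["c","o","a","b"])
    r2=fit([sg,C,S,Fy],tq+Tx,["c","a","b","L"]); fit([sg,o,C,S,Tx],tq,["c","o","a","b","k"])
    fit([sg,o,C,S,Fy,Tx],tq,["c","o","a","b","L","k"]); fit([sg,C,S,sg*C,sg*S],tq,["c","a","b","sc","ss"])
    m=sg>0
print(np.round(r,2))
tqs=y*Fz-(z+.008)*Fy
for m in (sg>0,sg<0): fit([o[m],C[m],S[m]],tqs[m],["c","a","b"])
E
python3 fit2.py
```

```text
gz 0
{'c': np.float64(-0.697), 'a': np.float64(0.196), 'b': np.float64(0.134)} A 0.237 alpha 2.543 rms 0.063 sd [0.012 0.017 0.016]
{'c': np.float64(-0.699), 'o': np.float64(0.006), 'a': np.float64(0.201), 'b': np.float64(0.131)} A 0.240 alpha 2.563 rms 0.063 sd [0.013 0.016 0.023 0.018]
{'c': np.float64(-0.261), 'a': np.float64(0.216), 'b': np.float64(0.124), 'L': np.float64(0.201)} A 0.249 alpha 2.618 rms 0.138 sd [0.062 0.039 0.038 0.01 ]
{'c': np.float64(-0.816), 'o': np.float64(0.017), 'a': np.float64(0.226), 'b': np.float64(0.143), 'k': np.float64(0.072)} A 0.267 alpha 2.579 rms 0.052 sd [0.033 0.014 0.02  0.015 0.02 ]
{'c': np.float64(-0.898), 'o': np.float64(0.015), 'a': np.float64(0.221), 'b': np.float64(0.145), 'L': np.float64(-0.036), 'k': np.float64(0.255)} A 0.265 alpha 2.560 rms 0.048 sd [0.05  0.013 0.019 0.014 0.017 0.09 ]
{'c': np.float64(-0.696), 'a': np.float64(0.195), 'b': np.float64(0.133), 'sc': np.float64(0.003), 'ss': np.float64(0.002)} A 0.236 alpha 2.544 rms 0.063 sd [0.017 0.018 0.018 0.023 0.018]
gz 0.008
{'c': np.float64(-0.743), 'a': np.float64(0.204), '
[... 1779 characters left out ...]
2.560 rms 0.048 sd [0.05  0.013 0.019 0.014 0.017 0.09 ]
{'c': np.float64(-0.776), 'a': np.float64(0.21), 'b': np.float64(0.147), 'sc': np.float64(0.004), 'ss': np.float64(-0.001)} A 0.256 alpha 2.530 rms 0.056 sd [0.015 0.016 0.016 0.02  0.016]
[ 0.02 -0.02  0.06  0.02  0.01 -0.02  0.03  0.05  0.02 -0.05 -0.   -0.18
  0.09  0.07  0.02  0.05  0.07 -0.08  0.06  0.02  0.03 -0.05  0.07 -0.06
  0.03 -0.05 -0.05  0.03 -0.02  0.07  0.07 -0.03  0.03]
{'c': np.float64(-0.735), 'a': np.float64(0.211), 'b': np.float64(0.138)} A 0.252 alpha 2.563 rms 0.067 sd [0.02  0.028 0.027]
{'c': np.float64(0.777), 'a': np.float64(0.245), 'b': np.float64(0.137)} A 0.280 alpha 2.633 rms 0.037 sd [0.025 0.035 0.015]
```

```bash
python3 -c "
from h import *
for i in range(4):
  print([(float(a),float(b)) for a,b in arc(.77+.2*i,.77+.2*(i+1),4)])"
```

```text
[(-2.9, -2.9), (-6.0, -5.6), (-9.2, -8.1), (-12.5, -10.5)]
[(-3.4, -2.2), (-7.0, -4.3), (-10.6, -6.2), (-14.3, -7.8)]
[(-3.8, -1.5), (-7.7, -2.8), (-11.6, -3.9), (-15.6, -4.8)]
[(-4.0, -0.7), (-8.1, -1.2), (-12.2, -1.5), (-16.2, -1.6)]
```

{"api": "send_rows", "payload": {"increments": [{"dx":-2.9,"dy":0,"dz":-2.9,"turn":0,"grip":-1},{"dx":-6,"dy":0,"dz":-5.6,"turn":0,"grip":-1},{"dx":-9.2,"dy":0,"dz":-8.1,"turn":0,"grip":-1},{"dx":-12.5,"dy":0,"dz":-10.5,"turn":0,"grip":-1}]}}

```text
time: 29.45
ee_pos: [0.5576, 0.1697, 0.1757]
eef_rot: [3.14, -0.005, 1.188]
ft_force: [2.6, 3.0, -7.0]
gripper_width: 0.0235
```

```bash
python3 rep.py 1
```

```text
t 29.45 tcp_u mm [-1.5 50.2 60.7] phi 0.939 r 85.1 F_u [ 1.33  3.74 -7.01] T_u [ 1.133 -0.02  -0.226] w 0.0235 yaw 1.188 tq(r x F) -0.609
{'white': (34, 0.048, 1.759), 'yellow': (18, 0.047, 1.775)}
```

{"api": "send_rows", "payload": {"increments": [{"dx":-3.4,"dy":0,"dz":-2.2,"turn":0,"grip":-1},{"dx":-7,"dy":0,"dz":-4.3,"turn":0,"grip":-1},{"dx":-10.6,"dy":0,"dz":-6.2,"turn":0,"grip":-1},{"dx":-14.3,"dy":0,"dz":-7.8,"turn":0,"grip":-1}]}}

```text
time: 29.9
ee_pos: [0.5522, 0.1565, 0.1838]
eef_rot: [3.14, -0.005, 1.188]
ft_force: [2.5, 5.3, -3.6]
gripper_width: 0.0234
```

```bash
python3 rep.py 1
```

```text
t 29.90 tcp_u mm [-1.5 36.  68.8] phi 1.133 r 84.8 F_u [ 0.37  5.82 -3.61] T_u [ 1.682  0.108 -0.214] w 0.0234 yaw 1.188 tq(r x F) -0.577
{'white': (33, 0.045, 1.939), 'yellow': (26, 0.044, 1.927)}
```

{"api": "send_rows", "payload": {"increments": [{"dx":-3.8,"dy":0,"dz":-1.5,"turn":0,"grip":-1},{"dx":-7.7,"dy":0,"dz":-2.8,"turn":0,"grip":-1},{"dx":-11.6,"dy":0,"dz":-3.9,"turn":0,"grip":-1},{"dx":-15.6,"dy":0,"dz":-4.8,"turn":0,"grip":-1}]}}

```text
time: 30.35
ee_pos: [0.5467, 0.1429, 0.1889]
eef_rot: [3.14, -0.007, 1.189]
ft_force: [2.8, 7.5, -2.6]
gripper_width: 0.0233
```

```bash
python3 rep.py 1
```

```text
t 30.35 tcp_u mm [-1.6 21.4 73.9] phi 1.316 r 84.7 F_u [-0.21  7.97 -2.6 ] T_u [ 1.996  0.243 -0.199] w 0.0233 yaw 1.189 tq(r x F) -0.708
{'white': (32, 0.047, 2.116), 'yellow': (24, 0.045, 2.101)}
```

{"api": "send_rows", "payload": {"increments": [{"dx":-2,"dy":0,"dz":-0.5,"turn":0,"grip":-1},{"dx":-2,"dy":0,"dz":-0.5,"turn":0,"grip":-1},{"dx":-2,"dy":0,"dz":-0.5,"turn":0,"grip":-1},{"dx":-2,"dy":0,"dz":-0.5,"turn":0,"grip":-1},{"dx":-2,"dy":0,"dz":-0.5,"turn":0,"grip":-1},{"dx":-2,"dy":0,"dz":-0.5,"turn":0,"grip":-1}]}}

```text
time: 31.0
ee_pos: [0.5457, 0.1407, 0.1895]
eef_rot: [3.14, -0.006, 1.189]
ft_force: [0.3, 6.5, -2.6]
gripper_width: 0.0238
```

```bash
python3 rep.py 1; python3 fit2.py 29.45:1.765 29.9:1.935 30.35:2.11 | sed -n '8,14p;22,40p'; python3 - <<'E'
from h import *
im=optics.snapshot("scene"); cv2.imwrite("pics/s9.png",cv2.resize(im[100:310,180:460,::-1],None,fx=2.5,fy=2.5)); report()
E
```

```text
t 31.00 tcp_u mm [-1.6 18.9 74.5] phi 1.346 r 84.7 F_u [-2.17  6.15 -2.59] T_u [ 1.721  0.245 -0.259] w 0.0238 yaw 1.189 tq(r x F) -0.557
{'white': (31, 0.045, 2.143), 'yellow': (26, 0.045, 2.125)}
gz 0.008
{'c': np.float64(-0.739), 'a': np.float64(0.2), 'b': np.float64(0.149)} A 0.249 alpha 2.502 rms 0.056 sd [0.01  0.014 0.014]
{'c': np.float64(-0.742), 'o': np.float64(0.013), 'a': np.float64(0.212), 'b': np.float64(0.144)} A 0.256 alpha 2.547 rms 0.056 sd [0.011 0.014 0.02  0.015]
{'c': np.float64(-0.26), 'a': np.float64(0.21), 'b': np.float64(0.133), 'L': np.float64(0.194)} A 0.249 alpha 2.576 rms 0.136 sd [0.06  0.037 0.035 0.009]
{'c': np.float64(-0.796), 'o': np.float64(0.019), 'a': np.float64(0.225), 'b': np.float64(0.148), 'k': np.float64(0.033)} A 0.269 alpha 2.559 rms 0.054 sd [0.034 0.014 0.021 0.015 0.02 ]
{'c': np.float64(-0.901), 'o': np.float64(0.016), 'a': np.float64(0.219), 'b': np.float64(0.151), 'L': np.float64(-0.047), 'k': np.float64(0.267)} A 0.266 alpha 2.536 rms 0.048 sd [0.049 0.013 0.019 0.014 0.017 0.087]
{'c': np.float64(-0.74), 'a': np.float64(0.199), 'b': np.float64(0.147), 'sc': np.float64(0.002), 'ss': np.float64(0.006)} A 0.248 alpha 2.505 rms 0.056 sd [0.015 0.016 0.015 0.02  0.015]
[ 0.02 -0.03  0.06  0.02  0.   -0.03  0.02  0.04  0.01 -0.06 -0.01 -0.18
  0.09  0.06  0.02  0.05  0.07 -0.08  0.07  0.03  0.03 -0.04  0.07 -0.06
  0.03 -0.05 -0.05  0.03 -0.02  0.06  0.07 -0.04  0.02  0.03  0.09 -0.01]
{'c': np.float64(-0.733), 'a': np.float64(0.205), 'b': np.float64(0.149)} A 0.254 alpha 2.513 rms 0.066 sd [0.019 0.026 0.024]
{'c': np.float64(0.777), 'a': np.float64(0.245), 'b': np.float64(0.137)} A 0.280 alpha 2.633 rms 0.037 sd [0.025 0.035 0.015]
t 31.10 tcp_u mm [-1.6 18.9 74.5] phi 1.346 r 84.7 F_u [-1.49  6.73 -1.34] T_u [ 1.688  0.253 -0.314] w 0.0231 yaw 1.188 tq(r x F) -0.581
```

View pics/s9.png

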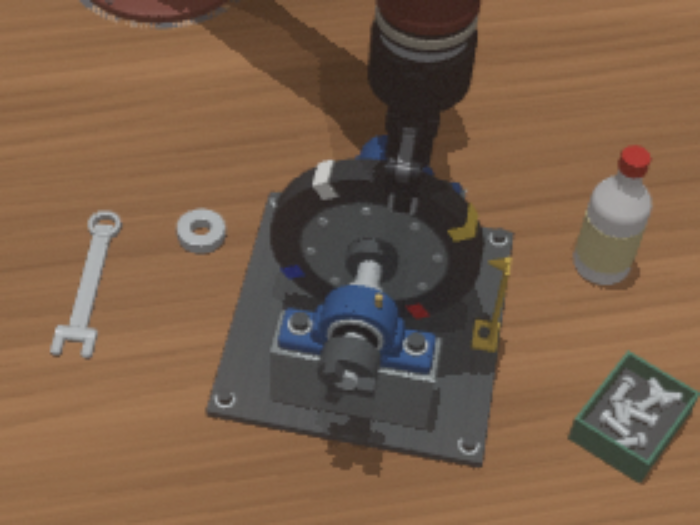

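The rim is pinched near the top and the wheel sits at θ≈2.135 rad. My target is 2.14 ± 0.07, so I'm handing in.

```bash
python3 -c "
from h import *
print(manip.hand_in()); report()"
```

```text
the job is handed in; nothing more can be done
None
the job is handed in; nothing more can be done
```

I brought white, yellow, red and blue to the pointer in that order, then turned the heavy side down. I handed in at about 31 s with the rim still pinched; the hand-in gave no verdict.

**Marks:** the camera put each within about 0.04 rad (roughly 4 mm) of the pointer. Each was held for 0.45 s or more.

**Heavy side:** I fitted the force readings from turning the wheel forward and backward.
- It sits about 2.55 rad (146°) ahead of the white mark in the positive direction, and lifts with about 0.25 N m.
- The different fits spread between 2.50 and 2.63 rad. The fit that also used the moment readings agreed at 2.58 but was noisier.
- That puts "heavy side down" at a wheel angle of 2.08 to 2.21 rad.

**At the end:**
- The camera read the wheel at 2.13–2.14 rad, about 0.08 rad at most from those fits (0.3 allowed).
- The wheel was at rest, with the grip set to 40 N.
- The grasp point was 85 mm from the axle and 1.6 mm off the wheel's middle.
- By eye, the bottle, bearing, spanner and tin stood where they started; I did not measure them again.

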